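# Lock a lens's bayonet retaining ring with the pin spanner

## Task

Take the two-pin spanner from its stand, settle both of its pins fully into the two holes of the lens's retaining ring before turning it, then turn the ring clockwise (seen from above) until it comes up against its stop. Feel your way and work gently: the ring must not be forced, neither down nor against the stop. Then stand the spanner upright in its stand again, let go of it, and leave the other things on the bench alone.

Things in the scene. Friction and masses are not known exactly. Their poses are not given: they have to be found in the camera images.
- spanner_grip (a point): Two-pin spanner (0.3 kg) upright in its stand, pins down. The point is the centre of its black grip, a block 34 (x) x 24 (y) x 60 (z, up) mm; take it across the 24 mm. Below the grip is a flat steel bar 66 x 30 x 10 mm, long along x, its top 32 mm and underside 42 mm below this point, with two pins whose tips are 56 mm below this point. Half a turn about z makes no difference.
- pin_tips (a point): Point of the spanner midway between its two pin tips, axes as spanner_grip. The steel pins hang 14 mm below the bar at x = -22 and +22 mm, 5 mm in diameter, tapered to 2 mm over the last 4.5 mm.
- ring_center (a point): Centre of the flat upper face of the aluminium retaining ring (62 mm outside, 28 mm inside), 78 mm above the bench; fixed point, z up, axes along the edges of the foot plate. The ring has just two holes, opposite each other, 22 mm from this centre, 7.6 mm wide, 8 mm deep. They are not tracked: see ring.
- ring (a joint): Ring's turn, clockwise from above, rad: starts at 0.05 to 0.25, cushioned stop (locked) at 1.1 (beyond it the torque rises by about 4 N m per rad), stays where left. At 0 the line through its holes lies anywhere within 0.25 rad either way of ring_center's x axis and turns clockwise with this value: look or feel for it. Friction 0.2 N m: pins sliding lightly on its face do not drag it.
- housing: The lens, fixed to the bench: barrel 84 mm across on a 120 mm square foot plate, glass recessed within the ring, rim 1 mm below the ring's face; origin on the bench under the ring's centre. The ring is sprung: it starts to yield downwards at about 3 N, reaches 3 mm at about 6 N, then is solid. The spanner's force on ring or lens must stay below 25 N.
- stand_slot (a point): Centre of the top face of the spanner's stand, a grey block 110 x 76 x 30 mm fixed to the bench. One slot 60 (x) x 14 (y) mm, 20 mm deep, takes both pins; the spanner's bar rests on the top face across the slot: pin tips 14 mm below this point, spanner_grip 42 mm above it. z is up.
- flask: White plastic bottle, 60 mm across and 100 mm high, a bystander; origin at the centre of its underside.
- partsbin: Blue open bin 90 x 90 x 50 mm, a bystander; origin at the centre of its underside.
- sparering: Plain loose aluminium ring without holes, 62 mm across, 10 mm high, lying on the bench, a bystander; origin at the centre of its underside.
Not all that is in view belongs to the job. What is shaped like the part that bears spanner_grip but orange or red is not meant. Of the things shaped like the part that bears stand_slot, the grey one is meant.

How it is judged:
On the way, in this order (a step that is already met when the one before it is completed fails the run):
1. both pins are in the ring's holes, to at least 4.5 mm deep, before the ring has been turned (joint ring still below 0.5) (horizontal distance between pin_tips and ring_center below 0.004 m and z of pin_tips in the frame of ring_center below -0.0045 m and angle between pin_tips's own z axis and vertical below 0.12 rad and value of joint ring below 0.5 rad), for 0.1 s.
2. the ring is turned to its stop (joint ring above 1.04) with the pins in its holes (horizontal distance between pin_tips and ring_center below 0.004 m and z of pin_tips in the frame of ring_center below -0.0045 m and angle between pin_tips's own z axis and vertical below 0.12 rad and value of joint ring above 1.04 rad), for 0.1 s.
3. the spanner stands in its stand again (horizontal distance between pin_tips and stand_slot below 0.012 m and z of pin_tips in the frame of stand_slot below -0.011 m and angle between pin_tips's own z axis and vertical below 0.08 rad), for 0.2 s.
At the end, for the whole second after the job is handed in: The ring is at its stop (joint ring above 1.04 rad) and the spanner stands released and at rest in its stand: the middle of its pins within 12 mm of the slot's centre sideways, pin tips more than 11 mm below the stand's top, tilted less than 0.08 rad (all of step 3 and value of joint ring above 1.04 rad and linear speed of spanner below 0.01 m/s and contact force between spanner and the fingers below 0.3 N); the robot touches nothing.
It fails at once if the spanner's force on the ring or lens exceeds 25 N (contact force between spanner and ring above 25 N or contact force between spanner and housing above 25 N).
It fails at once if a bystander is moved by more than 20 mm (distance of any of flask, partsbin, sparering from where it was at the start of the episode above 0.02 m).
It also fails if it takes over 72 s, if anything falls off the work surface, if the arm or the gripper's body presses on something with over 40 N, if the wrist force passes 120 N, or if a joint passes its speed limit or range.

## Robot

A 6-joint arm with a two-finger parallel gripper is mounted at the origin on the work surface. World frame = base frame: x ahead of the robot, y to its left, z up, the work surface at z = 0. Lengths are in m, angles in rad, forces in N, time in s.
With the tool pointing down it reaches from about 0.425 to 0.95 m from the base axis. Payload 3.5 kg.
Tool frame: the origin (TCP) lies on the centre line of the jaws, within the pads' length; the fingertips stand 11 mm ahead of it and the grasp point (between the pads) lies 8 mm behind it; y points along the fingers, x is the direction in which the jaws open and shut, and the axes are right-handed (so a half turn about y gives the same grasp; the last joint's range is limited). The gripper opens to 85 mm and grips with 20 to 120 N. Pads are 22 mm wide; open, the fingers measure 114 mm over their backs; the gripper's body (76 mm by 85 mm) begins 54 mm behind the grasp point. The pads swing forward as they close: fully open they stand 13 mm farther back than shut.
Start: joints at [1.138, 0.286, 1.577, -0, 1.279, -0.15], TCP at [0.188, 0.648, 0.242] pointing down, gripper open.
Joint ranges: [-2.77, 2.77], [-0.9, 2.22], [0.21, 2.48], [-1.53, 4.67], [0.24, 2.81], [-2.84, 2.84]. Speed limits (rad/s): [2.79, 2.79, 3.14, 3.14, 3.14, 3.14].

## Interface

Orientations are given as a unit quaternion [x, y, z, w].
In Python, from plant import get_state, read_camera, sign_off gives the robot as it stands.
- The arm moves only by the shell command python3 -m inch 'ROWS' [FORCE]. ROWS is JSON, a list of rows, each an object of numbers: "ax", "ay", "az": the turn, a rotation vector about the tool's x, y, z in rad; "x", "y", "z": the shift along the tool's x, y, z in mm; "hand": the closure, from -1 (fully open) to 1 (shut). In form: [{"ax": .., "ay": .., "az": .., "x": .., "y": .., "z": .., "hand": ..}, ...]. A call has 1 to 5 rows; each row shifts and turns the commanded pose from where the row before left it, along the tool's axes as they then stand; what a row does not reach is not made up. A row lasts 1/12 s, in which the tool goes at most 41.7 mm and 7.16 degrees, less where a joint would pass 70% of its speed; a pose out of reach is approached as far as the arm can. A call with a gripper value outside its range is refused whole. The fingers move at their own pace and stop on an object; FORCE is the grip in N (left out, the last holds). Time passes only in rows, so rows that do not move let the fingers close. It gives the time, the measured TCP pose, the force and the opening at its end, in the units of the state.
- get_state(): the state, without advancing time (a new reading comes with each control period).
- read_camera(name): name is "scene" or "top" or "wrist"; returns a dict with "img" (384x512x3 uint8, red, green, blue), "fov_y" (degrees; the focal length in pixels is half the picture's height over the tangent of half this angle, whatever the lens; pixels are square), "cx", "cy" (the principal point, pixels), "distortion" ([k1, k2, p1, p2, k3] as OpenCV has them; the pictures are not rectified), "T" (4x4, takes a point from camera to world coordinates); the wrist camera has in their place "T_tool_cam" (4x4, takes a point from camera to tool coordinates, whose origin is the TCP and whose axes are the tool frame's). Camera axes: x right, y down, z forward; pixel columns grow to the right and rows downward; lengths in m; the calibration is good to about 2 mm. A picture is of the moment at which its call begins: read the wrist's pose just before it. There is no depth.
- sign_off(): hands the job in, once; it reports no verdict.
The state is a dict: "time": time; "qpos": joint angles; "dq": joint speeds; "joint_efforts": joint torques, N m; "eef_pos": TCP position; "tcp_rot": TCP orientation; "contact_force": force on the tool from outside, world axes, zero at the start; "wrist_torque": the same for the moment, N m; "opening": opening from 0.0 (shut) to 1.0 (fully open).
Only numpy, scipy, OpenCV 4.12 (cv2) and the standard library are available. Lean on these libraries where they do the work, as an engineer would, in place of code of your own. Each camera call takes 0.05 s, during which the arm holds its last target. There are 200 camera calls.

## Working session

There is one attempt and no reset: what is moved stays moved. The work goes in short steps, Python scripts to look and compute and a shell command to move; the robot and the scene stay as the last step left them, time stands still between calls to the robot, and variables do not carry over. Pictures are saved under pics/ and viewed, about 8 in all and at most 12, crops included, and the job is handed in when it is done.

```bash
ls; mkdir -p pics; cat > h.py <<'E'
import numpy as np, cv2
from scipy.spatial.transform import Rotation as R
from plant import get_state, read_camera
def cam(name):
    s=get_state(); c=read_camera(name); h,w=c["img"].shape[:2]
    f=h/2/np.tan(np.radians(c["fov_y"])/2)
    c["K"]=np.array([[f,0,c["cx"]],[0,f,c["cy"]],[0,0,1]]); c["D"]=np.array(c["distortion"],float)
    if "T" not in c:
        T=np.eye(4);T[:3,:3]=R.from_quat(s["tcp_rot"]).as_matrix();T[:3,3]=s["eef_pos"]; c["T"]=T@np.array(c["T_tool_cam"])
    c["T"]=np.array(c["T"]); return c
def onplane(c,px,z):
    p=cv2.undistortPoints(np.array(px,float).reshape(-1,1,2),c["K"],c["D"]).reshape(-1,2)
    d=np.c_[p,np.ones(len(p))]@c["T"][:3,:3].T; o=c["T"][:3,3]
    return o+d*((z-o[2])/d[:,2:])
def proj(c,P):
    M=np.linalg.inv(c["T"]); r=cv2.Rodrigues(M[:3,:3])[0]
    return cv2.projectPoints(np.array(P,float).reshape(-1,1,3),r,M[:3,3],c["K"],c["D"])[0].reshape(-1,2)
def save(c,name): cv2.imwrite("pics/"+name,c["img"][:,:,::-1])
E
python3 - <<'E'
from h import *
s=get_state(); print(s)
for n in ("top","scene"):
    c=cam(n); print(n,c["T"].round(3).tolist(),c["fov_y"],c["D"]); 
    cv2.imwrite(f"pics/{n}0.png",c["img"][:,:,::-1]); np.save(f"{n}0.npy",c,allow_pickle=True)
E
```

```text
pics
{'time': 0.0, 'qpos': array([ 1.13804754e+00,  2.87183707e-01,  1.57819506e+00, -1.99132994e-05,
        1.27857683e+00, -1.49979661e-01]), 'dq': array([ 8.39683826e-05,  1.16974065e-03,  7.91700961e-04,  6.90168840e-04,
       -4.34727781e-04, -1.20827785e-03]), 'joint_efforts': array([-3.13155106e-04, -4.05996358e+01, -2.92613804e+01, -1.73306858e-04,
        5.98330764e-03, -1.51523466e-06]), 'eef_pos': array([0.18802956, 0.64762196, 0.24092533]), 'tcp_rot': array([ 0.56586838,  0.42382292, -0.42528759, -0.56506423]), 'contact_force': array([-0.13478907, -0.08763044,  0.15575243]), 'wrist_torque': array([ 0.01577437, -0.01132043,  0.00814859]), 'opening': 0.9997925934388218}
top [[-0.008, -0.992, 0.122, 0.425], [-1.0, 0.007, -0.009, 0.0], [0.008, -0.122, -0.992, 1.191], [0.0, 0.0, 0.0, 1.0]] 54.61859280349044 [0.03269269 0.         0.         0.         0.        ]
scene [[0.583, 0.665, -0.466, 1.007], [0.812, -0.476, 0.337, -0.348], [0.002, -0.575, -0.818, 0.917], [0.0, 0.0, 0.0, 1.0]] 50.96804059689453 [-0.05442641  0.          0.          0.          0.        ]
```

View pics/top0.png

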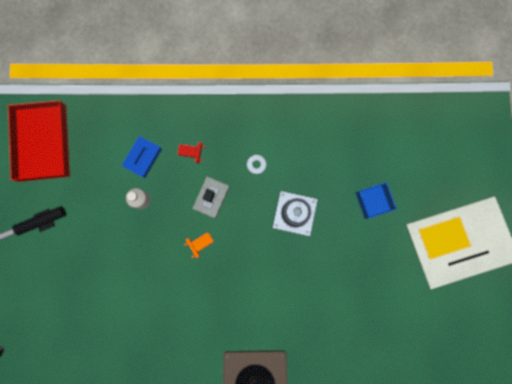

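View pics/scene0.png

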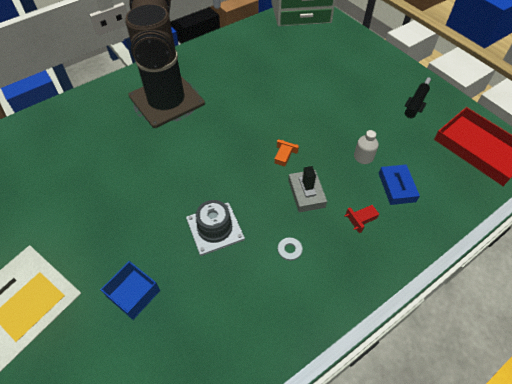

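The top view shows the grey stand and black grip at about (210,197). The lens is at (295,213), the flask at (136,198), the spare ring at (257,164) and the bin at (376,201). The red and orange parts and the blue stand are decoys. Next I measure the coarse poses.

```bash
python3 - <<'E'
from h import *
c=np.load("top0.npy",allow_pickle=True).item()
img=c["img"]; hsv=cv2.cvtColor(img,cv2.COLOR_RGB2HSV)
def blob(mask,seed,R_):
    m=np.zeros_like(mask);x,y=seed;m[y-R_:y+R_,x-R_:x+R_]=mask[y-R_:y+R_,x-R_:x+R_]
    cs,_=cv2.findContours(m,cv2.RETR_EXTERNAL,cv2.CHAIN_APPROX_NONE);return max(cs,key=cv2.contourArea)
def rect(ct,z,nm):
    P=onplane(c,ct.reshape(-1,2),z); r=cv2.minAreaRect((P[:,:2]*1000).astype(np.float32)); print(nm,r); return r
ns=((hsv[...,1]<70)&(hsv[...,2]>70)).astype(np.uint8)*255
ns=cv2.morphologyEx(ns,cv2.MORPH_CLOSE,np.ones((3,3)))
rect(blob(ns,(210,197),24),0.03,"stand")
rect(blob(ns,(295,213),28),0.008,"foot")
bl=((hsv[...,2]<60)).astype(np.uint8)*255
rect(blob(bl,(209,196),14),0.102,"grip top")
for n,p,z in (("ring",(297,212),.078),("flask",(136,198),.05),("sparering",(257,164),.005),("bin",(376,201),.025),("red",(190,152),.02),("orange",(199,244),.02)): print(n,onplane(c,p,z).round(3))
s=get_state(); print(R.from_quat(s["tcp_rot"]).as_matrix().round(3))
E
```

```text
stand ((565.5208740234375, 134.07156372070312), (81.19732666015625, 114.2108154296875), 66.72503662109375)
foot ((515.0025634765625, -131.78048706054688), (125.65282440185547, 125.72953796386719), 76.9202880859375)
grip top ((561.5344848632812, 130.88619995117188), (23.880640029907227, 26.557966232299805), 63.85124969482422)
ring [[ 0.512 -0.131  0.078]]
flask [[0.562 0.36  0.05 ]]
sparering [[ 0.675 -0.013  0.005]]
bin [[ 0.55  -0.387  0.025]]
red [[0.713 0.202 0.02 ]]
orange [[0.419 0.17  0.02 ]]
[[ 0.279 -0.001 -0.96 ]
 [ 0.96  -0.002  0.279]
 [-0.002 -1.     0.   ]]
```

```bash

python3 -m inch '[{"x":-24,"z":-31},{"x":-24,"z":-31},{"x":-24,"z":-31},{"x":-24,"z":-31},{"x":-24,"z":-31}]'
python3 -m inch '[{"x":-24,"z":-31},{"x":-24,"z":-31},{"x":-24,"z":-31},{"x":-24,"z":-31},{"x":-24,"z":-31}]'
python3 -m inch '[{"x":-24,"z":-31},{"x":-24,"z":-31},{"x":-24,"z":-31},{"x":-24,"z":-31},{"x":-24,"z":-31}]'
python3 -m inch '[{"x":-24,"z":-31},{"ay":0.06},{"ay":0.064},{},{}]'
python3 - <<'E'
from h import *
c=cam("wrist"); print(np.array(c["T_tool_cam"]).round(3).tolist(),c["fov_y"],c["D"])
np.save("w1.npy",c,allow_pickle=True); save(c,"w1.png")
print(proj(c,[[.564,.133,.03],[.513,-.131,.078]]), R.from_quat(get_state()["tcp_rot"]).as_matrix().round(3))
E
```

```text
[[1.0, 0.0, -0.001, -0.0], [0.001, -0.294, 0.956, -0.132], [0.0, -0.956, -0.294, 0.075], [0.0, 0.0, 0.0, 1.0]] 67.62256206656014 [-0.0052581  0.         0.         0.         0.       ]
[[  32.09338669  451.49270319]
 [-147.50578064  492.98342268]] [[ 0.279 -0.001 -0.96 ]
 [ 0.96  -0.002  0.279]
 [-0.002 -1.     0.   ]]validation failed for argument at $[0]...
validation failed for argument at $[0]...
validation failed for argument at $[0]...
validation failed for argument at $[0]...
```

View pics/w1.png

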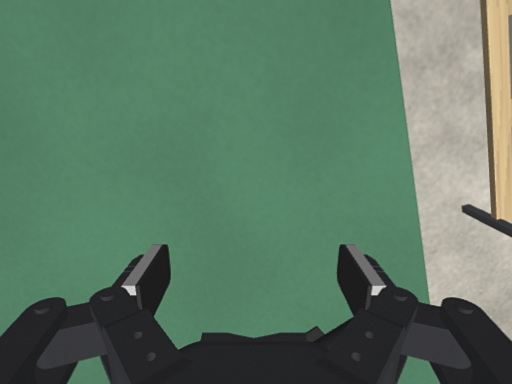

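All rows were refused, probably because each row needs all of its keys. The arm has not moved, and the picture shows only bare bench between the jaws.

```bash

python3 -m inch '[{"ax":0,"ay":0,"az":0,"x":-24,"y":0,"z":-31,"hand":-1},{"ax":0,"ay":0,"az":0,"x":-24,"y":0,"z":-31,"hand":-1},{"ax":0,"ay":0,"az":0,"x":-24,"y":0,"z":-31,"hand":-1},{"ax":0,"ay":0,"az":0,"x":-24,"y":0,"z":-31,"hand":-1},{"ax":0,"ay":0,"az":0,"x":-24,"y":0,"z":-31,"hand":-1}]'
```

```text
time: 0.57
eef_pos: [0.3041, 0.4881, 0.2419]
tcp_rot: [0.565, 0.425, -0.425, -0.565]
contact_force: [1.1, 0.6, 0.1]
opening: 0.999
```

```bash

python3 -m inch '[{"ax":0,"ay":0,"az":0,"x":-24,"y":0,"z":-31,"hand":-1},{"ax":0,"ay":0,"az":0,"x":-24,"y":0,"z":-31,"hand":-1},{"ax":0,"ay":0,"az":0,"x":-24,"y":0,"z":-31,"hand":-1},{"ax":0,"ay":0,"az":0,"x":-24,"y":0,"z":-31,"hand":-1},{"ax":0,"ay":0,"az":0,"x":-24,"y":0,"z":-31,"hand":-1}]'
python3 -m inch '[{"ax":0,"ay":0,"az":0,"x":-24,"y":0,"z":-31,"hand":-1},{"ax":0,"ay":0,"az":0,"x":-24,"y":0,"z":-31,"hand":-1},{"ax":0,"ay":0,"az":0,"x":-24,"y":0,"z":-31,"hand":-1},{"ax":0,"ay":0,"az":0,"x":-24,"y":0,"z":-31,"hand":-1},{"ax":0,"ay":0,"az":0,"x":-24,"y":0,"z":-31,"hand":-1}]'
python3 -m inch '[{"ax":0,"ay":0.062,"az":0,"x":-24,"y":0,"z":-30,"hand":-1},{"ax":0,"ay":0.062,"az":0,"x":0,"y":0,"z":0,"hand":-1},{"ax":0,"ay":0,"az":0,"x":0,"y":0,"z":0,"hand":-1}]'
python3 - <<'E'
from h import *
c=cam("wrist"); np.save("w2.npy",c,allow_pickle=True); save(c,"w2.png")
print(proj(c,[[.564,.133,.03],[.513,-.131,.078]]), R.from_quat(get_state()["tcp_rot"]).as_matrix().round(3))
E
```

```text
time: 0.98
eef_pos: [0.4196, 0.3294, 0.2422]
tcp_rot: [-0.565, -0.425, 0.425, 0.565]
contact_force: [0.8, 0.1, 0.3]
opening: 0.995
time: 1.4
eef_pos: [0.535, 0.1709, 0.2421]
tcp_rot: [-0.565, -0.424, 0.425, 0.566]
contact_force: [-0.2, 0.6, 0.7]
opening: 1.002
time: 1.65
eef_pos: [0.5573, 0.1393, 0.2418]
tcp_rot: [-0.591, -0.387, 0.388, 0.592]
contact_force: [0.5, -0.3, -1.3]
opening: 1.0
[[251.31670541 176.42860219]
 [ 20.54555903 236.74133088]] [[ 0.396 -0.001 -0.918]
 [ 0.918  0.     0.396]
 [-0.    -1.     0.001]]
```

View pics/w2.png

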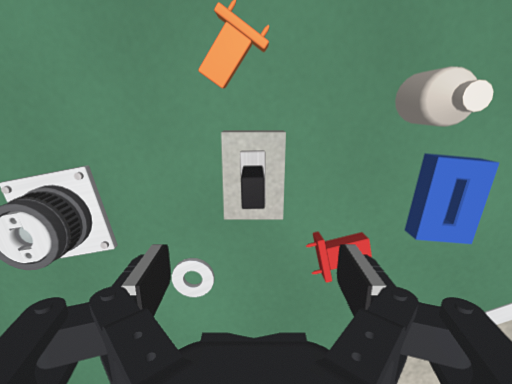

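The stand is at about (253,175), square with the picture. The grip top is at about (253,193), and the lens is at the left with its holes just visible.

```bash
python3 - <<'E'
from h import *
c=np.load("w2.npy",allow_pickle=True).item()
img=c["img"]; hsv=cv2.cvtColor(img,cv2.COLOR_RGB2HSV)
m=np.zeros(img.shape[:2],np.uint8); sl=np.s_[115:235,205:300]
g=((hsv[...,1]<60)).astype(np.uint8)*255; m[sl]=g[sl]; m=cv2.morphologyEx(m,cv2.MORPH_CLOSE,np.ones((7,7)))
ct=max(cv2.findContours(m,0,1)[0],key=cv2.contourArea)
P=onplane(c,ct.reshape(-1,2),.03); print("stand",cv2.minAreaRect((P[:,:2]*1000).astype(np.float32)))
k=np.zeros_like(m); b=(hsv[...,2]<60).astype(np.uint8)*255; k[sl]=b[sl]
ct=max(cv2.findContours(k,0,1)[0],key=cv2.contourArea); print(cv2.boundingRect(ct))
g=cv2.cvtColor(img,cv2.COLOR_RGB2GRAY); print(g[155:212:2,253], g[205,238:268])
E
```

```text
stand ((564.9579467773438, 134.76217651367188), (77.4202880859375, 112.50049591064453), 66.44488525390625)
(241, 166, 23, 42)
[206 205 205 204 207 140  23  28  27  31  28  40  51  51  51  49  50  50
  49  49  47  47  48  47  46  46  39 171 180] [182 185 177 121  45  41  44  45  45  46  46  45  47  45  46  46  45  46
  46  46  45  46  46  45  43  40  85 161 187 185]
```

```bash
python3 - <<'E'
from h import *
c=np.load("w2.npy",allow_pickle=True).item(); T=c["T"]
P=onplane(c,[[253,193],[241,207.5],[265,207.5],[241.5,178],[264.5,178]],.102); print(P.round(4), np.linalg.norm(P[1]-P[2]),np.linalg.norm(P[1]-P[3]))
# in tool axes, offset from TCP
s=get_state(); Rt=R.from_quat(s["tcp_rot"]).as_matrix(); print(s["eef_pos"],((P[0]-s["eef_pos"])@Rt*1000).round(1),((np.array([.565,.1345,.072])-s["eef_pos"])@Rt*1000).round(1))
for p in ([48,236],[22,240]): print(onplane(c,p,.078))
E
```

```text
[[0.5644 0.1352 0.102 ]
 [0.5736 0.118  0.102 ]
 [0.5832 0.1402 0.102 ]
 [0.5459 0.1311 0.102 ]
 [0.5549 0.1517 0.102 ]] 0.024186177212404337 0.03059530632225056
[0.55655618 0.14050699 0.24176122] [ -1.7 139.7  -9.5] [ -2.1 169.7 -10.3]
[[ 0.52476208 -0.1015983   0.078     ]]
[[ 0.51701626 -0.131997    0.078     ]]
```

```bash

python3 -m inch '[{"ax":0,"ay":0,"az":0,"x":-38,"y":10,"z":-9.6,"hand":-1},{"ax":0,"ay":0,"az":0,"x":-38,"y":10,"z":-9.6,"hand":-1},{"ax":0,"ay":0,"az":0,"x":-38,"y":10,"z":-9.6,"hand":-1},{"ax":0,"ay":0,"az":0,"x":-38,"y":10,"z":-9.6,"hand":-1},{"ax":0,"ay":0,"az":0,"x":-38,"y":10,"z":-9.6,"hand":-1}]'
python3 -m inch '[{"ax":0,"ay":0,"az":0,"x":-38,"y":10,"z":-9.6,"hand":-1},{"ax":0,"ay":0,"az":0,"x":-38,"y":10,"z":-9.6,"hand":-1},{"ax":0,"ay":0,"az":0,"x":0,"y":0,"z":0,"hand":-1},{"ax":0,"ay":0,"az":0,"x":0,"y":0,"z":0,"hand":-1},{"ax":0,"ay":0,"az":0,"x":0,"y":0,"z":0,"hand":-1}]'
python3 - <<'E'
from h import *
c=cam("wrist"); np.save("w3.npy",c,allow_pickle=True)
u,v=proj(c,[[.513,-.131,.078]])[0]; print(u,v)
u,v=int(u),int(v); im=c["img"][v-90:v+90,u-90:u+90,::-1]; print(u-90,v-90)
cv2.imwrite("pics/w3.png",cv2.resize(im,None,fx=3,fy=3,interpolation=cv2.INTER_CUBIC))
E
```

```text
time: 2.12
eef_pos: [0.5245, -0.0521, 0.1919]
tcp_rot: [-0.59, -0.39, 0.39, 0.59]
contact_force: [0.7, -0.8, 1.0]
opening: 1.001
time: 2.53
eef_pos: [0.5129, -0.1284, 0.1723]
tcp_rot: [-0.59, -0.389, 0.389, 0.591]
contact_force: [-0.7, -0.0, 0.2]
opening: 0.995
251.042294855705 200.76175182963928
161 110
```

View pics/w3.png

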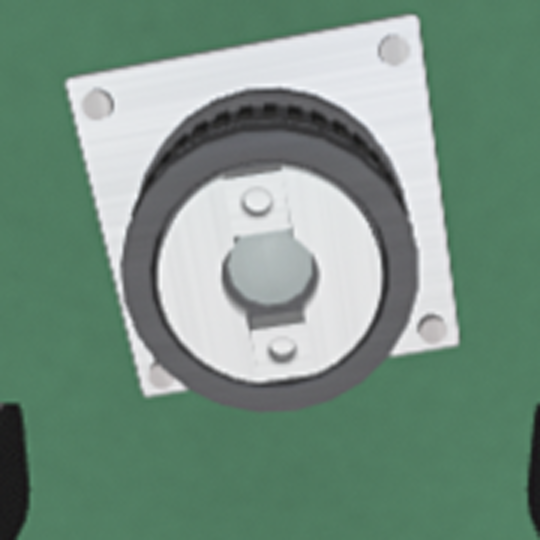

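```bash
python3 - <<'E'
from h import *
c=np.load("w3.npy",allow_pickle=True).item(); img=c["img"]; g=cv2.cvtColor(img,cv2.COLOR_RGB2GRAY)
h=np.array([[257,202],[283,349.]])/3-.33+[161,110]
# ring outer edge: bright->dark along rays
ctr=np.array([161+270/3-.3,110+270/3-.3]); pts=[]
gf=cv2.GaussianBlur(g,(3,3),0).astype(np.float32)
for a in np.radians(np.arange(0,360,4)):
    r=np.arange(28,46,.25).astype(np.float32); xs=(ctr[0]+r*np.cos(a)).astype(np.float32); ys=(ctr[1]+r*np.sin(a)).astype(np.float32)
    p=cv2.remap(gf,xs[None],ys[None],cv2.INTER_LINEAR)[0]; i=np.argmin(np.diff(p)); pts.append([xs[i],ys[i]])
P=onplane(c,pts,.078); e=cv2.fitEllipse((P[:,:2]*1000).astype(np.float32)); print("ring",e)
H=onplane(c,h,.078); print("holes",H.round(4),np.linalg.norm(H[0]-H[1]),H.mean(0)); d=H[1]-H[0]; print("angle",np.degrees(np.arctan2(d[1],d[0])))
# hole refine: darker-edge contour via local contrast
for q in h:
    x,y=q.round().astype(int); print(g[y-8:y+9,x-8:x+9])
# foot plate corners
f=np.array([[68,80],[416,15],[459,345],[145,397.]])/3-.33+[161,110]
for z in (.008,.01,.012):
    F=onplane(c,f,z); print(z,F.mean(0).round(4),[round(np.linalg.norm(F[i]-F[i-1]),4) for i in range(4)],np.degrees(np.arctan2(*(F[0]-F[1])[[1,0]])),np.degrees(np.arctan2(*(F[3]-F[2])[[1,0]])))
print(get_state()["eef_pos"])
E
```

```text
ring ((514.36865234375, -132.09080505371094), (62.05743408203125, 62.68760299682617), 20.152891159057617)
holes [[ 0.4928 -0.1265  0.078 ]
 [ 0.5353 -0.1369  0.078 ]] 0.04372308745321068 [ 0.51403946 -0.13168245  0.078     ]
angle -13.83687740188024
[[174 193 212 217 222 224 224 226 228 230 230 229 228 228 228 228 228]
 [224 227 230 230 230 230 229 229 229 229 228 229 229 229 229 229 229]
 [229 228 228 228 229 229 229 230 230 230 230 231 231 231 230 230 228]
 [229 229 229 230 231 227 218 214 209 210 217 225 230 231 230 230 228]
 [230 231 231 231 225 212 208 213 215 213 213 209 219 229 230 230 229]
 [231 231 231 225 207 210 221 224 225 225 224 216 208 220 231 231 230]
 [230 231 228 213 204 224 228 228 228 229 229 228 218 211 231 232 231]
 [231 232 228 199 199 231 231 230 230 230 231 232 226 208 222 230 230]
 [233 233 228 184 173 234 235 232 231 231 232 233 225 193 218 232 232]
 [231 232 227 183 150 212 235 234 233 233 233 229 195 181 219 232 231]
 [231 232 230 198 144 147 194 227 237 235 225 191 153 188 220 228 226]
 [231 231 230 216 178 135 132 157 172 170 156 143 160 203 223 226 226
[... 1357 characters left out ...]
 228 228 229 228 227 224 223 222 223 226 227 228 227 227 226 227]
 [228 228 228 228 228 228 227 227 226 227 228 229 228 228 229 229 230]
 [226 227 227 228 228 228 229 229 230 231 232 232 234 234 235 233 220]]
0.008 [ 0.5156 -0.1323  0.008 ] [np.float64(0.1207), np.float64(0.1193), np.float64(0.1208), np.float64(0.1201)] -102.9071516945784 -102.93132390049986
0.01 [ 0.5151 -0.1321  0.01  ] [np.float64(0.1199), np.float64(0.1184), np.float64(0.12), np.float64(0.1193)] -102.90715169457839 -102.93132390049992
0.012 [ 0.5146 -0.1319  0.012 ] [np.float64(0.1191), np.float64(0.1176), np.float64(0.1191), np.float64(0.1185)] -102.9071516945784 -102.93132390049985
[ 0.5132083  -0.1280355   0.17261452]
```

The two holes are at crop (257,202) and (283,349). They lie 43.7 mm apart on the ring plane, against 44 nominal, with the centre at (0.514,-0.132) and the line at about -14°. The ring diameter reads 62 mm, so the scale is right. Next I go back to the spanner.

```bash

python3 -m inch '[{"ax":0,"ay":0,"az":0,"x":37.4,"y":0,"z":8.1,"hand":-1},{"ax":0,"ay":0,"az":0,"x":37.4,"y":0,"z":8.1,"hand":-1},{"ax":0,"ay":0,"az":0,"x":37.4,"y":0,"z":8.1,"hand":-1},{"ax":0,"ay":0,"az":0,"x":37.4,"y":0,"z":8.1,"hand":-1},{"ax":0,"ay":0,"az":0,"x":37.4,"y":0,"z":8.1,"hand":-1}]'
python3 -m inch '[{"ax":0,"ay":0,"az":0,"x":37.4,"y":0,"z":8.1,"hand":-1},{"ax":0,"ay":0,"az":0,"x":37.4,"y":0,"z":8.1,"hand":-1},{"ax":0,"ay":0,"az":0,"x":0,"y":0,"z":0,"hand":-1},{"ax":0,"ay":0,"az":0,"x":0,"y":0,"z":0,"hand":-1},{"ax":0,"ay":0,"az":0,"x":0,"y":0,"z":0,"hand":-1}]'
cat >> h.py <<'E'
def off(target):
    s=get_state(); Rt=R.from_quat(s["tcp_rot"]).as_matrix(); return ((np.array(target)-s["eef_pos"])@Rt*1000).round(1)
def st():
    s=get_state(); Rt=R.from_quat(s["tcp_rot"]).as_matrix(); print("t",round(s["time"],2),"tcp",(s["eef_pos"]*1000).round(1),"xang",round(np.degrees(np.arctan2(Rt[1,0],Rt[0,0])),2),"ydown",Rt[:,1].round(4),"F",s["contact_force"].round(2),"M",s["wrist_torque"].round(2),"op",round(s["opening"],3),"q6",s["qpos"][5].round(2))
E
python3 - <<'E'
from h import *
st()
c=cam("wrist"); np.save("w4.npy",c,allow_pickle=True); img=c["img"]; hsv=cv2.cvtColor(img,cv2.COLOR_RGB2HSV)
print(off([.5646,.135,.07]), proj(c,[[.5646,.135,.102]]))
u,v=proj(c,[[.5646,.135,.102]])[0].astype(int); g=cv2.cvtColor(img,cv2.COLOR_RGB2GRAY)
print(u,v,g[v-50:v+60:2,u],g[v+8,u-30:u+30])
E
```

```text
time: 3.0
eef_pos: [0.5497, 0.0622, 0.1731]
tcp_rot: [0.59, 0.39, -0.389, -0.59]
contact_force: [0.7, -0.0, -0.9]
opening: 1.002
time: 3.42
eef_pos: [0.5639, 0.1348, 0.1725]
tcp_rot: [0.59, 0.39, -0.39, -0.59]
contact_force: [-0.9, -0.3, -0.6]
opening: 1.002
t 3.42 tcp [563.9 134.8 172.5] xang 66.89 ydown [ 0.e+00 -3.e-04 -1.e+00] F [-0.88 -0.31 -0.63] M [-0.01  0.03  0.  ] op 1.002 q6 -1.11
[  1.3 102.5  -0. ] [[254.58826288 210.01896695]]
254 210 [205 205 204 204 204 208  95  23  28  29  28  26  28  28  30  44  49  48
  48  48  48  48  47  47  47  45  46  45  46  46  45  45  45  44  36 169
 184 178 182 115 111 111 112 111 112 111 112 111 111 112 111 110 112 113
 112] [179 181 185 188 189 189 188 188 186 183 180 180 183 184 157  58  37  45
  46  45  45  45  47  45  45  46  45  46  46  44  46  45  45  45  45  44
  45  44  46  46  44  45  45  39  41 105 186 190 187 186 183 181 179 179
 180 182 183 183 183 185]
```

```bash

python3 -m inch '[{"ax":0,"ay":0,"az":0,"x":1,"y":25,"z":0,"hand":-1},{"ax":0,"ay":0,"az":0,"x":0,"y":25,"z":0,"hand":-1},{"ax":0,"ay":0,"az":0,"x":0,"y":25,"z":0,"hand":-1},{"ax":0,"ay":0,"az":0,"x":0,"y":16,"z":0,"hand":-1},{"ax":0,"ay":0,"az":0,"x":0,"y":11,"z":0,"hand":-1}]'
python3 -m inch '[{"ax":0,"ay":0,"az":0,"x":0,"y":0,"z":0,"hand":-1},{"ax":0,"ay":0,"az":0,"x":0,"y":0,"z":0,"hand":0},{"ax":0,"ay":0,"az":0,"x":0,"y":0,"z":0,"hand":0.3},{"ax":0,"ay":0,"az":0,"x":0,"y":0,"z":0,"hand":0.6},{"ax":0,"ay":0,"az":0,"x":0,"y":0,"z":0,"hand":1}]' 60
python3 -m inch '[{"ax":0,"ay":0,"az":0,"x":0,"y":0,"z":0,"hand":1},{"ax":0,"ay":0,"az":0,"x":0,"y":0,"z":0,"hand":1},{"ax":0,"ay":0,"az":0,"x":0,"y":0,"z":0,"hand":1},{"ax":0,"ay":0,"az":0,"x":0,"y":0,"z":0,"hand":1},{"ax":0,"ay":0,"az":0,"x":0,"y":0,"z":0,"hand":1}]' 60
python3 - <<'E'
from h import *
st()
E
```

```text
time: 3.88
eef_pos: [0.5634, 0.1328, 0.0681]
tcp_rot: [-0.59, -0.387, 0.389, 0.592]
contact_force: [-0.7, 0.5, 0.0]
opening: 0.996
time: 4.3
eef_pos: [0.5659, 0.1342, 0.0719]
tcp_rot: [0.591, 0.39, -0.388, -0.59]
contact_force: [-0.4, -0.4, -0.9]
opening: 0.452
time: 4.72
eef_pos: [0.5658, 0.1344, 0.0716]
tcp_rot: [0.591, 0.389, -0.388, -0.59]
contact_force: [-0.1, 1.6, 6.0]
opening: 0.272
t 4.72 tcp [565.8 134.4  71.6] xang 66.7 ydown [ 2.1e-03  2.0e-04 -1.0e+00] F [-0.05  1.62  6.02] M [0.01 0.04 0.01] op 0.272 q6 -1.11
```

```bash

python3 -m inch '[{"ax":0,"ay":0,"az":0,"x":0,"y":0,"z":0,"hand":1},{"ax":0,"ay":0,"az":0,"x":0,"y":-4,"z":0,"hand":1},{"ax":0,"ay":0,"az":0,"x":0,"y":-8,"z":0,"hand":1},{"ax":0,"ay":0,"az":0,"x":0,"y":-14,"z":0,"hand":1},{"ax":0,"ay":0,"az":0,"x":0,"y":-20,"z":0,"hand":1}]'
python3 -m inch '[{"ax":0,"ay":0,"az":0,"x":0,"y":-20,"z":0,"hand":1},{"ax":0,"ay":0,"az":0,"x":0,"y":-20,"z":0,"hand":1},{"ax":0,"ay":0,"az":0,"x":0,"y":-14,"z":0,"hand":1},{"ax":0,"ay":0,"az":0,"x":0,"y":0,"z":0,"hand":1},{"ax":0,"ay":0,"az":0,"x":0,"y":0,"z":0,"hand":1}]'
python3 - <<'E'
from h import *
st()
c=cam("wrist"); np.save("w5.npy",c,allow_pickle=True); save(c,"w5.png")
c2=cam("scene"); np.save("s5.npy",c2,allow_pickle=True)
u,v=proj(c2,[get_state()["eef_pos"]])[0].astype(int); im=c2["img"][v-40:v+60,u-60:u+60,::-1]; print(u-60,v-40)
a=cv2.resize(im,(480,400),interpolation=cv2.INTER_CUBIC); b=cv2.resize(c["img"][160:384,130:390,::-1],(320,276)); 
o=np.zeros((400,800,3),np.uint8); o[:,:480]=a; o[:276,480:]=b; cv2.imwrite("pics/c5.png",o)
E
```

```text
time: 5.13
eef_pos: [0.5621, 0.134, 0.1137]
tcp_rot: [-0.589, -0.386, 0.391, 0.592]
contact_force: [1.0, -0.7, -3.3]
opening: 0.274
time: 5.55
eef_pos: [0.5647, 0.1342, 0.1703]
tcp_rot: [0.591, 0.389, -0.389, -0.591]
contact_force: [-0.5, -0.7, -2.7]
opening: 0.272
t 5.55 tcp [564.7 134.2 170.3] xang 66.69 ydown [ 3.e-04 -0.e+00 -1.e+00] F [-0.52 -0.65 -2.73] M [-0.03  0.01  0.01] op 0.272 q6 -1.11
251 113
```

View pics/c5.png

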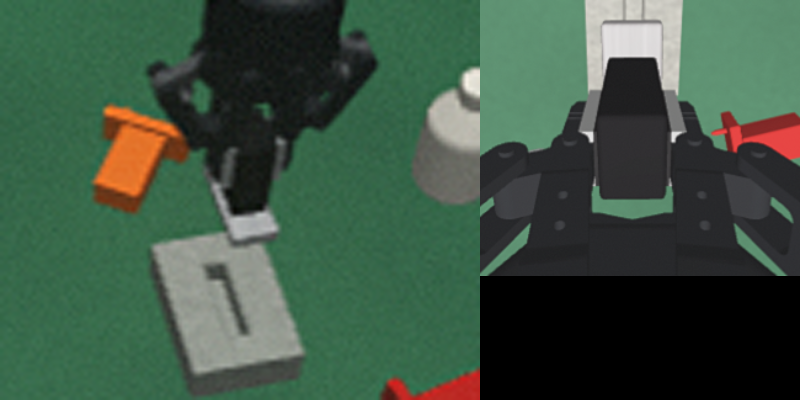

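```bash
python3 - <<'E'
from h import *
c=np.load("w5.npy",allow_pickle=True).item(); img=c["img"]; g=cv2.cvtColor(img,cv2.COLOR_RGB2GRAY)
print("col 254 rows165-215",g[165:215,250]); print("row 190",g[190,220:290]); print("grip row 240",g[240,215:295]); print("grip bottom rows 300-330",g[240:330:2,254])
Tt=np.array(c["T_tool_cam"])
def tool(px,y):
    p=cv2.undistortPoints(np.array(px,float).reshape(-1,1,2),c["K"],c["D"]).reshape(-1,2); d=np.c_[p,np.ones(len(p))]@Tt[:3,:3].T; o=Tt[:3,3]; return ((o+d*((y-o[1])/d[:,1:2]))*1000).round(1)
for r in (176,177,178,179,180): print(r,tool([[250,r]],.0316))
E
```

```text
col 254 rows165-215 [207 208 209 212 214 214 214 211 210 212 214 152 117 129 172 205 217 220
 221 221 221 221 221 220 220 220 219 220 220 220 220 221 221 221 220 220
 220 220 220 223 231 142  42  23  30  31  32  34  31  31]
row 190 [205 204 202 203 201 200 201 195 177 196 216 225 226 224 224 224 222 221
 221 222 224 225 223 221 220 220 222 222 221 221 220 218 218 219 220 219
 220 221 220 220 219 220 223 225 226 223 221 221 221 220 220 220 220 221
 222 223 213 191 154 191 192 194 197 200 200 199 198 200 201 204]
grip row 240 [124 124 124 121 121 121 122 121 121 122 124 116  63  28  30  30  31  30
  32  31  31  31  32  31  31  30  32  31  31  32  33  31  32  33  31  30
  33  33  32  31  31  32  32  31  30  32  30  32  31  32  30  32  30  33
  32  31  31  31  32  32  33  29  30  28  43  85 124 124 121 121 121 122
 121 121 122 126 130 131 131 131]
grip bottom rows 300-330 [ 31  31  31  30  33  32  32  41  46  48  48  49  49  49  49  48  48  48
  48  49  48  49  50  49  48  47  47  47  46  47  48  47  47  47  47  46
  46  47  47  47  42 120 124 123 124]
176 [[-2.4 31.6 35.2]]
177 [[-2.4 31.6 34.6]]
178 [[-2.4 31.6 34. ]]
179 [[-2.4 31.6 33.4]]
180 [[-2.4 31.6 32.8]]
```

```bash
python3 - <<'E'
from h import *
c=np.load("w5.npy",allow_pickle=True).item()
Tt=np.array(c["T_tool_cam"])
def tool(px,y):
    p=cv2.undistortPoints(np.array(px,float).reshape(-1,1,2),c["K"],c["D"]).reshape(-1,2); d=np.c_[p,np.ones(len(p))]@Tt[:3,:3].T; o=Tt[:3,3]; return ((o+d*((y-o[1])/d[:,1:2]))*1000).round(1)
print(tool([[250,179],[228.5,190],[277.8,190]],.0316))
for y in (-.0304,-.034,-.027): print(y,tool([[254,254],[254,321]],y))
# ring (w3) & grip (w4) relative: tool coords by same camera
c=np.load("w3.npy",allow_pickle=True).item()
h=[[246.2,177.2],[253.7,226.4]]; P=onplane(c,h,.078); d=P[1]-P[0]; print(P.mean(0),np.degrees(np.arctan2(d[1],d[0])))
E
```

```text
[[ -2.4  31.6  33.4]
 [-15.2  31.6  26.6]
 [ 14.1  31.6  26.6]]
-0.0304 [[ -0.1 -30.4  18.3]
 [ -0.1 -30.4 -14. ]]
-0.034 [[ -0.2 -34.   20.3]
 [ -0.1 -34.  -10.9]]
-0.027 [[ -0.1 -27.   16.4]
 [ -0.1 -27.  -17. ]]
[ 0.51404224 -0.13235201  0.078     ] -15.177360416362747
```

```bash

python3 -m inch '[{"ax":0,"ay":0,"az":0,"x":-37.7,"y":0,"z":-8.5,"hand":1},{"ax":0,"ay":0,"az":0,"x":-37.7,"y":0,"z":-8.5,"hand":1},{"ax":0,"ay":0,"az":0,"x":-37.7,"y":0,"z":-8.5,"hand":1},{"ax":0,"ay":0,"az":0,"x":-37.7,"y":0,"z":-8.5,"hand":1},{"ax":0,"ay":0,"az":0,"x":-37.7,"y":0,"z":-8.5,"hand":1}]'
python3 -m inch '[{"ax":0,"ay":0,"az":0,"x":-37.7,"y":0,"z":-8.5,"hand":1},{"ax":0,"ay":0,"az":0,"x":-37.7,"y":0,"z":-8.2,"hand":1},{"ax":0,"ay":-0.077,"az":0,"x":0,"y":0,"z":0,"hand":1},{"ax":0,"ay":-0.077,"az":0,"x":0,"y":0,"z":0,"hand":1},{"ax":0,"ay":0,"az":0,"x":0,"y":0,"z":0,"hand":1}]'
python3 -m inch '[{"ax":0,"ay":0,"az":0,"x":0,"y":10,"z":0,"hand":1},{"ax":0,"ay":0,"az":0,"x":0,"y":5,"z":0,"hand":1},{"ax":0,"ay":0,"az":0,"x":0,"y":0,"z":0,"hand":1},{"ax":0,"ay":0,"az":0,"x":0,"y":0,"z":0,"hand":1},{"ax":0,"ay":0,"az":0,"x":0,"y":0,"z":0,"hand":1}]'
python3 - <<'E'
from h import *
st()
for i in range(4):
    c=cam("wrist"); st()
np.save("w6.npy",c,allow_pickle=True); save(c,"w6.png"); print(off([.5145,-.1318,.078]))
cv2.imwrite("pics/c6.png",cv2.resize(c["img"][100:340,130:390,::-1],None,fx=2.3,fy=2.3,interpolation=cv2.INTER_CUBIC))
E
```

```text
time: 6.07
eef_pos: [0.5275, -0.0568, 0.1682]
tcp_rot: [-0.59, -0.388, 0.39, 0.592]
contact_force: [1.1, -0.5, -3.0]
opening: 0.274
time: 6.48
eef_pos: [0.5134, -0.1321, 0.1682]
tcp_rot: [-0.558, -0.432, 0.433, 0.56]
contact_force: [-0.0, 0.2, -3.0]
opening: 0.276
time: 6.9
eef_pos: [0.5148, -0.1311, 0.155]
tcp_rot: [-0.559, -0.433, 0.433, 0.559]
contact_force: [-0.4, -1.0, -2.5]
opening: 0.271
t 6.9 tcp [ 514.8 -131.1  155. ] xang 75.54 ydown [-5.e-04  2.e-04 -1.e+00] F [-0.35 -1.02 -2.49] M [ 0.02 -0.01 -0.02] op 0.271 q6 -1.76
t 6.95 tcp [ 515.  -131.2  155.4] xang 75.54 ydown [ 2.e-04 -1.e-04 -1.e+00] F [ 0.33 -0.   -2.07] M [ 0.05 -0.01  0.  ] op 0.276 q6 -1.76
t 7.0 tcp [ 515.1 -131.4  155.6] xang 75.53 ydown [ 5.e-04 -3.e-04 -1.e+00] F [ 0.19  0.69 -2.63] M [-0.07 -0.02  0.01] op 0.275 q6 -1.76
t 7.05 tcp [ 515.1 -131.4  155.7] xang 75.53 ydown [ 7.e-04 -3.e-04 -1.e+00] F [ 0.57  0.75 -2.26] M [-0.02 -0.03  0.01] op 0.274 q6 -1.76
t 7.1 tcp [ 515.1 -131.5  155.8] xang 75.53 ydown [ 7.e-04 -4.e-04 -1.e+00] F [ 0.62 -0.13 -3.32] M [ 0.02 -0.01 -0.  ] op 0.274 q6 -1.76
[-0.4 77.8  0.6]
```

View pics/c6.png

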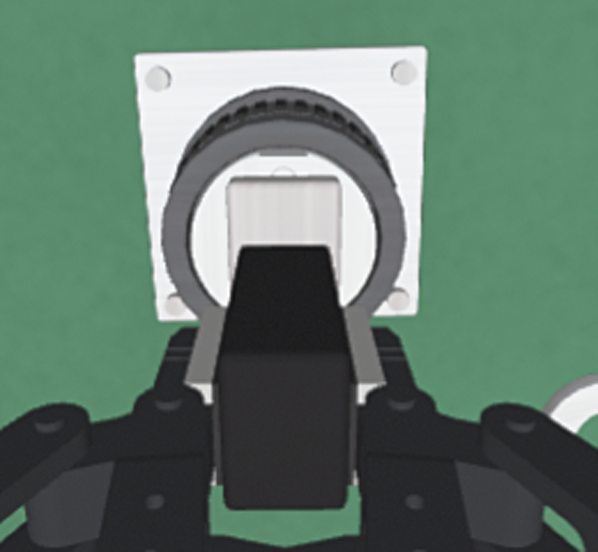

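The view shows the bar centred over the ring, with the near hole peeping out at crop (284,172), in line with the bar centre at 284.7. I'll check the ring centre in the tool frame from the visible rim.

```bash
python3 - <<'E'
from h import *
from scipy.optimize import least_squares
c=np.load("w6.npy",allow_pickle=True).item(); g=cv2.GaussianBlur(cv2.cvtColor(c["img"],cv2.COLOR_RGB2GRAY),(3,3),0).astype(np.float32)
ctr=np.array([130+284/2.3,100+238/2.3]); pts=[]
for a in np.radians(np.arange(-205,26,3)):
    r=np.arange(32,52,.25).astype(np.float32); xs=(ctr[0]+r*np.cos(a)).astype(np.float32); ys=(ctr[1]+r*np.sin(a)).astype(np.float32)
    p=cv2.remap(g,xs[None],ys[None],cv2.INTER_LINEAR)[0]; i=np.argmin(np.diff(p)); pts.append([xs[i],ys[i]])
P=onplane(c,pts,.078)[:,:2]*1000
s=least_squares(lambda q:np.hypot(P[:,0]-q[0],P[:,1]-q[1])-q[2],[514,-132,31],loss="soft_l1",f_scale=.5); print(s.x,np.abs(s.fun).mean())
cc=np.r_[s.x[:2]/1000,.078]; print("ring in tool",off(cc))
Tt=np.array(c["T_tool_cam"])
def tool(px,y):
    p=cv2.undistortPoints(np.array(px,float).reshape(-1,1,2),c["K"],c["D"]).reshape(-1,2); d=np.c_[p,np.ones(len(p))]@Tt[:3,:3].T; o=Tt[:3,3]; return ((o+d*((y-o[1])/d[:,1:2]))*1000).round(1)
print("hole",tool([[130+284/2.3,100+166/2.3],[130+284/2.3,100+180/2.3]],.0778)); print("bar end",tool([[130+229/2.3,100+185/2.3],[130+340/2.3,100+185/2.3],[130+284/2.3,100+181/2.3]],.0325))
E
```

```text
[ 513.98176237 -132.11592229   31.2158595 ] 0.4415706226206043
ring in tool [-0.8 77.8  1. ]
hole [[-0.4 77.8 27.1]
 [-0.4 77.8 22.4]]
bar end [[-14.6  32.5  32.3]
 [ 14.   32.5  32.4]
 [ -0.4  32.5  33.4]]
```

```bash

python3 -m inch '[{"ax":0,"ay":0,"az":0,"x":-0.3,"y":4,"z":0.8,"hand":1},{"ax":0,"ay":0,"az":0,"x":0,"y":4,"z":0,"hand":1},{"ax":0,"ay":0,"az":0,"x":0,"y":3,"z":0,"hand":1},{"ax":0,"ay":0,"az":0,"x":0,"y":2,"z":0,"hand":1},{"ax":0,"ay":0,"az":0,"x":0,"y":1,"z":0,"hand":1}]'
python3 -m inch '[{"ax":0,"ay":0,"az":0,"x":0,"y":0,"z":0,"hand":1},{"ax":0,"ay":0,"az":0,"x":0,"y":0,"z":0,"hand":1},{"ax":0,"ay":0,"az":0,"x":0,"y":0,"z":0,"hand":1}]'
python3 -m inch '[{"ax":0,"ay":0,"az":0,"x":0,"y":1,"z":0,"hand":1},{"ax":0,"ay":0,"az":0,"x":0,"y":1,"z":0,"hand":1},{"ax":0,"ay":0,"az":0,"x":0,"y":0,"z":0,"hand":1}]'
python3 - <<'E'
from h import *
st(); print(off([.5140,-.1321,.078]))
E
```

```text
time: 7.52
eef_pos: [0.5136, -0.1315, 0.1406]
tcp_rot: [-0.559, -0.433, 0.433, 0.559]
contact_force: [0.1, 0.4, -3.7]
opening: 0.274
time: 7.77
eef_pos: [0.5141, -0.1317, 0.1415]
tcp_rot: [0.559, 0.433, -0.433, -0.559]
contact_force: [0.5, 0.1, -3.7]
opening: 0.274
time: 8.02
eef_pos: [0.5139, -0.1316, 0.1391]
tcp_rot: [-0.559, -0.433, 0.433, 0.559]
contact_force: [-0.2, -0.2, -3.4]
opening: 0.274
t 8.02 tcp [ 513.9 -131.6  139.1] xang 75.52 ydown [-3.e-04  1.e-04 -1.e+00] F [-0.21 -0.18 -3.41] M [-0.03 -0.02  0.01] op 0.274 q6 -1.76
[-0.5 61.1 -0.3]
```

```bash

for i in 1 2 3; do python3 -m inch '[{"ax":0,"ay":0,"az":0,"x":0,"y":0.5,"z":0,"hand":1},{"ax":0,"ay":0,"az":0,"x":0,"y":0.5,"z":0,"hand":1},{"ax":0,"ay":0,"az":0,"x":0,"y":0,"z":0,"hand":1},{"ax":0,"ay":0,"az":0,"x":0,"y":0,"z":0,"hand":1}]' | grep -E "pos|force"; done
```

```text
eef_pos: [0.514, -0.1316, 0.1383]
contact_force: [0.6, -0.3, -2.5]
eef_pos: [0.514, -0.1317, 0.1373]
contact_force: [-0.5, -0.2, -2.9]
eef_pos: [0.514, -0.1316, 0.1363]
contact_force: [-0.3, -0.8, -3.1]
```

```bash

for i in 1 2 3; do python3 -m inch '[{"ax":0,"ay":0,"az":0,"x":0,"y":0.5,"z":0,"hand":1},{"ax":0,"ay":0,"az":0,"x":0,"y":0.5,"z":0,"hand":1},{"ax":0,"ay":0,"az":0,"x":0,"y":0,"z":0,"hand":1},{"ax":0,"ay":0,"az":0,"x":0,"y":0,"z":0,"hand":1}]' | grep -E "pos|force"; done
python3 -c "from h import *; st()"
```

```text
eef_pos: [0.5139, -0.1316, 0.1353]
contact_force: [-0.2, -0.4, -3.2]
eef_pos: [0.5139, -0.1316, 0.1343]
contact_force: [0.2, 0.0, -3.3]
eef_pos: [0.5139, -0.1316, 0.1333]
contact_force: [-0.5, 0.5, -3.3]
t 10.02 tcp [ 513.9 -131.6  133.3] xang 75.52 ydown [-1.e-04  1.e-04 -1.e+00] F [-0.52  0.49 -3.34] M [-0.   -0.04 -0.  ] op 0.274 q6 -1.76
```

```bash

for i in 1 2 3; do python3 -m inch '[{"ax":0,"ay":0,"az":0,"x":0,"y":0.5,"z":0,"hand":1},{"ax":0,"ay":0,"az":0,"x":0,"y":0.5,"z":0,"hand":1},{"ax":0,"ay":0,"az":0,"x":0,"y":0,"z":0,"hand":1},{"ax":0,"ay":0,"az":0,"x":0,"y":0,"z":0,"hand":1}]' | grep -E "pos|force"; done
python3 -c "from h import *; st()"
```

```text
eef_pos: [0.5139, -0.1316, 0.1322]
contact_force: [-0.1, 1.3, -2.6]
eef_pos: [0.5139, -0.1317, 0.1313]
contact_force: [0.7, 0.3, -3.1]
eef_pos: [0.5139, -0.1316, 0.1303]
contact_force: [0.2, 0.9, -2.6]
t 11.02 tcp [ 513.9 -131.6  130.3] xang 75.52 ydown [-1.e-04  0.e+00 -1.e+00] F [ 0.17  0.92 -2.55] M [-0.01 -0.03  0.02] op 0.269 q6 -1.76
```

```bash

for i in 1 2 3; do python3 -m inch '[{"ax":0,"ay":0,"az":0,"x":0,"y":0.5,"z":0,"hand":1},{"ax":0,"ay":0,"az":0,"x":0,"y":0.5,"z":0,"hand":1},{"ax":0,"ay":0,"az":0,"x":0,"y":0,"z":0,"hand":1},{"ax":0,"ay":0,"az":0,"x":0,"y":0,"z":0,"hand":1}]' | grep -E "pos|force"; done
python3 -c "from h import *; st()"
```

```text
eef_pos: [0.514, -0.1317, 0.1293]
contact_force: [-1.2, -0.4, -3.1]
eef_pos: [0.514, -0.1316, 0.1283]
contact_force: [-0.1, 0.2, -2.9]
eef_pos: [0.514, -0.1317, 0.1273]
contact_force: [0.4, -0.2, -2.1]
t 12.02 tcp [ 514.  -131.7  127.3] xang 75.52 ydown [-0.  0. -1.] F [ 0.41 -0.24 -2.12] M [-0.01 -0.   -0.03] op 0.274 q6 -1.76
```

```bash

for i in 1 2 3; do python3 -m inch '[{"ax":0,"ay":0,"az":0,"x":0,"y":0.5,"z":0,"hand":1},{"ax":0,"ay":0,"az":0,"x":0,"y":0,"z":0,"hand":1},{"ax":0,"ay":0,"az":0,"x":0,"y":0,"z":0,"hand":1},{"ax":0,"ay":0,"az":0,"x":0,"y":0,"z":0,"hand":1}]' | grep -E "pos|force"; done
python3 -c "from h import *; st()"
```

```text
eef_pos: [0.514, -0.1316, 0.1269]
contact_force: [0.1, -0.4, -3.2]
eef_pos: [0.514, -0.1317, 0.1263]
contact_force: [0.5, -0.8, -2.5]
eef_pos: [0.514, -0.1316, 0.1258]
contact_force: [0.3, 0.1, -3.1]
t 13.02 tcp [ 514.  -131.6  125.8] xang 75.52 ydown [-1.e-04  1.e-04 -1.e+00] F [ 0.31  0.09 -3.08] M [ 0.   -0.   -0.04] op 0.275 q6 -1.76
```

```bash

for i in 1 2 3; do python3 -m inch '[{"ax":0,"ay":0,"az":0,"x":0,"y":0.5,"z":0,"hand":1},{"ax":0,"ay":0,"az":0,"x":0,"y":0,"z":0,"hand":1},{"ax":0,"ay":0,"az":0,"x":0,"y":0,"z":0,"hand":1},{"ax":0,"ay":0,"az":0,"x":0,"y":0,"z":0,"hand":1}]' | grep -E "pos|force"; done
python3 - <<'E'
from h import *
st(); c=cam("scene"); u,v=proj(c,[[.514,-.132,.09]])[0].astype(int); im=c["img"][v-40:v+60,u-60:u+60,::-1]
cv2.imwrite("pics/c7.png",cv2.resize(im,(720,600),interpolation=cv2.INTER_CUBIC)); st()
E
```

```text
eef_pos: [0.5141, -0.1317, 0.1254]
contact_force: [-0.8, 0.9, -2.8]
eef_pos: [0.5142, -0.1317, 0.1252]
contact_force: [-0.7, 1.2, 0.4]
eef_pos: [0.5141, -0.1317, 0.1245]
contact_force: [0.6, 0.3, -0.3]
t 14.02 tcp [ 514.1 -131.7  124.5] xang 75.52 ydown [ 4.e-04 -2.e-04 -1.e+00] F [ 0.62  0.34 -0.26] M [0.08 0.12 0.06] op 0.273 q6 -1.76
t 14.07 tcp [ 514.2 -131.7  124.5] xang 75.52 ydown [ 4.e-04 -2.e-04 -1.e+00] F [-0.67  0.81  0.62] M [0.12 0.11 0.05] op 0.275 q6 -1.76
```

View pics/c7.png

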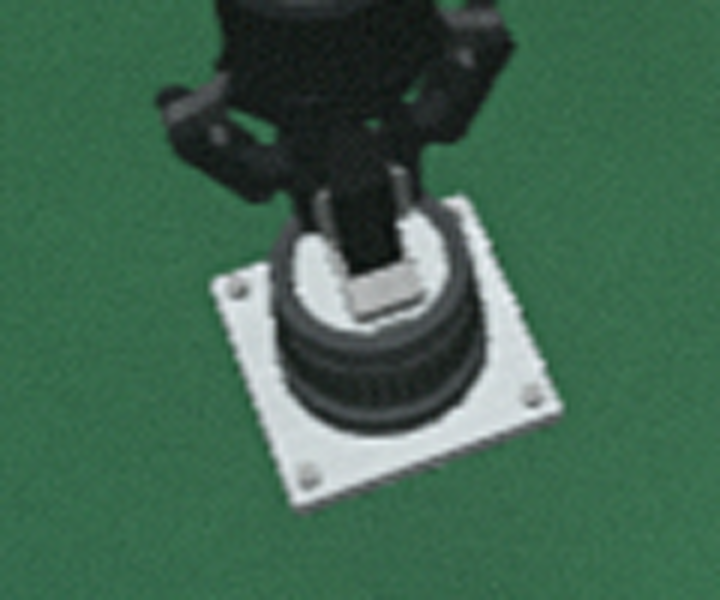

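Contact came at TCP z 125.2, which puts the pin tips at about 70 mm. That is the hole floor; the ring face would have shown 8 mm higher. So the pins are in. I back off 1.5 mm and start turning.

```bash

python3 -m inch '[{"ax":0,"ay":0,"az":0,"x":0,"y":-0.8,"z":0,"hand":1},{"ax":0,"ay":0,"az":0,"x":0,"y":-0.7,"z":0,"hand":1},{"ax":0,"ay":0,"az":0,"x":0,"y":0,"z":0,"hand":1},{"ax":0,"ay":0,"az":0,"x":0,"y":0,"z":0,"hand":1}]'; python3 -c "from h import *; st()"
for i in 1 2; do python3 -m inch '[{"ax":0,"ay":0.03,"az":0,"x":0,"y":0,"z":0,"hand":1},{"ax":0,"ay":0.03,"az":0,"x":0,"y":0,"z":0,"hand":1},{"ax":0,"ay":0,"az":0,"x":0,"y":0,"z":0,"hand":1}]'>/dev/null; python3 -c "from h import *; st()"; done
```

```text
time: 14.4
eef_pos: [0.5139, -0.1316, 0.1254]
tcp_rot: [-0.559, -0.433, 0.433, 0.559]
contact_force: [1.1, -0.5, -1.2]
opening: 0.275
t 14.4 tcp [ 513.9 -131.6  125.4] xang 75.51 ydown [-2.e-04  1.e-04 -1.e+00] F [ 1.1  -0.52 -1.16] M [-0.   -0.04 -0.05] op 0.275 q6 -1.76
t 14.65 tcp [ 514.  -131.7  125.5] xang 72.06 ydown [ 3.e-04 -1.e-04 -1.e+00] F [ 1.   -0.51 -2.63] M [-0.06 -0.2   0.07] op 0.273 q6 -1.7
t 14.9 tcp [ 514.1 -131.7  125.5] xang 68.7 ydown [ 4.e-04 -3.e-04 -1.e+00] F [ 1.4  -1.43 -3.63] M [-0.06 -0.28  0.16] op 0.275 q6 -1.64
```

```bash

for i in 1 2 3; do python3 -m inch '[{"ax":0,"ay":0.035,"az":0,"x":0,"y":0,"z":0,"hand":1},{"ax":0,"ay":0.035,"az":0,"x":0,"y":0,"z":0,"hand":1},{"ax":0,"ay":0.035,"az":0,"x":0,"y":0,"z":0,"hand":1},{"ax":0,"ay":0,"az":0,"x":0,"y":0,"z":0,"hand":1}]'>/dev/null; python3 -c "from h import *; st()"; done
```

```text
t 15.23 tcp [ 514.  -131.7  125.6] xang 62.69 ydown [ 3.e-04 -2.e-04 -1.e+00] F [ 0.95  0.46 -3.28] M [-0.1  -0.31  0.22] op 0.274 q6 -1.54
t 15.57 tcp [ 514.  -131.7  125.6] xang 56.69 ydown [ 3.e-04 -1.e-04 -1.e+00] F [ 1.91 -0.73 -4.06] M [-0.14 -0.37  0.21] op 0.276 q6 -1.43
t 15.9 tcp [ 514.  -131.7  125.6] xang 50.68 ydown [ 3.e-04 -1.e-04 -1.e+00] F [ 2.28 -1.57 -3.47] M [-0.08 -0.4   0.19] op 0.274 q6 -1.33
```

```bash

for i in 1 2 3 4; do python3 -m inch '[{"ax":0,"ay":0.035,"az":0,"x":0,"y":0,"z":0,"hand":1},{"ax":0,"ay":0.035,"az":0,"x":0,"y":0,"z":0,"hand":1},{"ax":0,"ay":0.035,"az":0,"x":0,"y":0,"z":0,"hand":1},{"ax":0,"ay":0,"az":0,"x":0,"y":0,"z":0,"hand":1}]'>/dev/null; python3 -c "from h import *; st()"; done
```

```text
t 16.23 tcp [ 514.  -131.6  125.6] xang 44.67 ydown [ 2.e-04  0.e+00 -1.e+00] F [ 1.32 -0.21 -5.28] M [-0.08 -0.43  0.19] op 0.275 q6 -1.22
t 16.57 tcp [ 514.  -131.6  125.6] xang 38.67 ydown [ 2.e-04  0.e+00 -1.e+00] F [ 3.37  0.01 -4.15] M [-0.13 -0.5   0.2 ] op 0.269 q6 -1.12
t 16.9 tcp [ 514.  -131.6  125.6] xang 32.65 ydown [ 2.e-04  0.e+00 -1.e+00] F [ 2.25  0.86 -4.35] M [-0.08 -0.45  0.22] op 0.275 q6 -1.01
t 17.23 tcp [ 514.  -131.6  125.6] xang 26.64 ydown [ 1.e-04  1.e-04 -1.e+00] F [ 2.59 -0.43 -4.31] M [-0.09 -0.5   0.21] op 0.271 q6 -0.91
```

```bash

for i in 1 2 3 4; do python3 -m inch '[{"ax":0,"ay":0.015,"az":0,"x":0,"y":0,"z":0,"hand":1},{"ax":0,"ay":0.015,"az":0,"x":0,"y":0,"z":0,"hand":1},{"ax":0,"ay":0,"az":0,"x":0,"y":0,"z":0,"hand":1},{"ax":0,"ay":0,"az":0,"x":0,"y":0,"z":0,"hand":1}]'>/dev/null; python3 -c "from h import *; st()"; done
```

```text
t 17.57 tcp [ 514.  -131.6  125.7] xang 24.85 ydown [ 1.e-04  0.e+00 -1.e+00] F [ 2.89 -0.48 -4.72] M [-0.11 -0.61  0.23] op 0.269 q6 -0.88
t 17.9 tcp [ 514.  -131.7  125.8] xang 23.09 ydown [ 1.e-04  0.e+00 -1.e+00] F [ 2.95 -0.61 -5.82] M [-0.11 -0.63  0.18] op 0.268 q6 -0.85
t 18.23 tcp [ 514.  -131.7  125.8] xang 21.37 ydown [ 1.e-04 -0.e+00 -1.e+00] F [ 2.9  -0.81 -7.29] M [-0.12 -0.62  0.19] op 0.275 q6 -0.82
t 18.57 tcp [ 514.  -131.7  125.8] xang 19.65 ydown [ 0.  0. -1.] F [ 2.65 -0.37 -6.2 ] M [-0.1  -0.66  0.22] op 0.271 q6 -0.79
```

```bash

python3 -m inch '[{"ax":0,"ay":0.015,"az":0,"x":0.4,"y":0.5,"z":-0.1,"hand":1},{"ax":0,"ay":0.015,"az":0,"x":0,"y":0,"z":0,"hand":1},{"ax":0,"ay":0,"az":0,"x":0,"y":0,"z":0,"hand":1},{"ax":0,"ay":0,"az":0,"x":0,"y":0,"z":0,"hand":1}]'>/dev/null; python3 -c "from h import *; st()"
for i in 1 2 ; do python3 -m inch '[{"ax":0,"ay":0.015,"az":0,"x":0,"y":0,"z":0,"hand":1},{"ax":0,"ay":0.015,"az":0,"x":0,"y":0,"z":0,"hand":1},{"ax":0,"ay":0,"az":0,"x":0,"y":0,"z":0,"hand":1},{"ax":0,"ay":0,"az":0,"x":0,"y":0,"z":0,"hand":1}]'>/dev/null; python3 -c "from h import *; st()"; done
```

```text
t 18.9 tcp [ 514.2 -131.7  125.6] xang 17.94 ydown [-8.e-04 -1.e-04 -1.e+00] F [ 0.23 -1.31 -2.92] M [-0.09 -0.04  0.17] op 0.275 q6 -0.75
t 19.23 tcp [ 514.3 -131.7  125.6] xang 16.23 ydown [-6.e-04 -2.e-04 -1.e+00] F [-0.58 -1.01 -0.64] M [-0.05  0.19  0.33] op 0.275 q6 -0.72
t 19.57 tcp [ 514.3 -131.7  125.5] xang 14.51 ydown [-5.e-04 -2.e-04 -1.e+00] F [-1.4  -1.26  0.15] M [-0.07  0.3   0.38] op 0.274 q6 -0.69
```

```bash

for i in 1 2 3; do python3 -m inch '[{"ax":0,"ay":0,"az":0,"x":0,"y":0,"z":0,"hand":1}]' >/dev/null; python3 -c "from h import *; st()"; done
python3 -m inch '[{"ax":0,"ay":0.015,"az":0,"x":0,"y":-0.3,"z":0,"hand":1},{"ax":0,"ay":0,"az":0,"x":0,"y":0,"z":0,"hand":1},{"ax":0,"ay":0,"az":0,"x":0,"y":0,"z":0,"hand":1}]' >/dev/null;python3 -c "from h import *; st()"
```

```text
t 19.65 tcp [ 514.3 -131.7  125.5] xang 14.51 ydown [-5.e-04 -1.e-04 -1.e+00] F [-0.55 -0.93  1.43] M [-0.14  0.37  0.43] op 0.275 q6 -0.69
t 19.73 tcp [ 514.3 -131.7  125.4] xang 14.51 ydown [-4.e-04 -1.e-04 -1.e+00] F [-1.28 -0.81  0.63] M [-0.19  0.38  0.39] op 0.273 q6 -0.69
t 19.82 tcp [ 514.3 -131.7  125.4] xang 14.51 ydown [-3.e-04 -2.e-04 -1.e+00] F [-1.05 -0.61 -0.01] M [-0.17  0.41  0.39] op 0.275 q6 -0.69
t 20.07 tcp [ 514.3 -131.7  125.5] xang 13.64 ydown [-3.e-04 -1.e-04 -1.e+00] F [-1.84 -0.97  0.3 ] M [-0.24  0.36  0.46] op 0.276 q6 -0.68
```

The torque rises 0.06 N m for 0.015 rad, which is 4 N m/rad, so this is the stop. I unload the pins and withdraw.

```bash

python3 -m inch '[{"ax":0,"ay":-0.03,"az":0,"x":0,"y":0,"z":0,"hand":1},{"ax":0,"ay":-0.03,"az":0,"x":0,"y":0,"z":0,"hand":1},{"ax":0,"ay":0,"az":0,"x":0,"y":0,"z":0,"hand":1},{"ax":0,"ay":0,"az":0,"x":0,"y":0,"z":0,"hand":1}]' >/dev/null;python3 -c "from h import *; st()"
python3 -m inch '[{"ax":0,"ay":-0.02,"az":0,"x":0,"y":0,"z":0,"hand":1},{"ax":0,"ay":0,"az":0,"x":0,"y":0,"z":0,"hand":1},{"ax":0,"ay":0,"az":0,"x":0,"y":0,"z":0,"hand":1}]' >/dev/null;python3 -c "from h import *; st()"
```

```text
t 20.4 tcp [ 514.3 -131.7  125.5] xang 17.0 ydown [-2.e-04  0.e+00 -1.e+00] F [-1.35 -1.28 -0.36] M [-0.29  0.37  0.24] op 0.277 q6 -0.74
t 20.65 tcp [ 514.3 -131.6  125.5] xang 18.19 ydown [-1.e-04  0.e+00 -1.e+00] F [-1.95 -1.2  -1.09] M [-0.31  0.36  0.18] op 0.277 q6 -0.76
```

```bash

for i in 1 2; do python3 -m inch '[{"ax":0,"ay":-0.02,"az":0,"x":0,"y":0,"z":0,"hand":1},{"ax":0,"ay":0,"az":0,"x":0,"y":0,"z":0,"hand":1},{"ax":0,"ay":0,"az":0,"x":0,"y":0,"z":0,"hand":1}]' >/dev/null;python3 -c "from h import *; st()"; done
```

```text
t 20.9 tcp [ 514.3 -131.6  125.5] xang 19.35 ydown [-1.e-04  0.e+00 -1.e+00] F [-1.78 -1.18 -0.89] M [-0.37  0.38  0.15] op 0.276 q6 -0.78
t 21.15 tcp [ 514.4 -131.6  125.5] xang 20.5 ydown [-0.  0. -1.] F [-1.67 -1.14 -1.51] M [-0.34  0.31  0.05] op 0.274 q6 -0.8
```

```bash

python3 -m inch '[{"ax":0,"ay":-0.01,"az":0,"x":0,"y":-1,"z":0,"hand":1},{"ax":0,"ay":0,"az":0,"x":0,"y":-1,"z":0,"hand":1},{"ax":0,"ay":0,"az":0,"x":0,"y":-1,"z":0,"hand":1},{"ax":0,"ay":0,"az":0,"x":0,"y":0,"z":0,"hand":1}]' >/dev/null;python3 -c "from h import *; st()"
python3 -m inch '[{"ax":0,"ay":0,"az":0,"x":0,"y":-2,"z":0,"hand":1},{"ax":0,"ay":0,"az":0,"x":0,"y":-3,"z":0,"hand":1},{"ax":0,"ay":0,"az":0,"x":0,"y":-4,"z":0,"hand":1},{"ax":0,"ay":0,"az":0,"x":0,"y":-4,"z":0,"hand":1},{"ax":0,"ay":0,"az":0,"x":0,"y":0,"z":0,"hand":1}]' >/dev/null;python3 -c "from h import *; st()"
```

```text
t 21.48 tcp [ 514.4 -131.5  128.7] xang 21.07 ydown [ 0.e+00  5.e-04 -1.e+00] F [ 0.11 -0.89 -3.04] M [-0.19  0.15  0.01] op 0.276 q6 -0.81
t 21.9 tcp [ 515.3 -131.8  143.2] xang 21.08 ydown [ 2.7e-03 -9.0e-04 -1.0e+00] F [ 0.59 -0.57 -2.6 ] M [ 0.02  0.02 -0.02] op 0.277 q6 -0.81
```

```bash

python3 -m inch '[{"ax":0,"ay":0,"az":0,"x":0,"y":-15,"z":0,"hand":1},{"ax":0,"ay":0,"az":0,"x":0,"y":-15,"z":0,"hand":1},{"ax":0,"ay":-0.1,"az":0,"x":0,"y":0,"z":0,"hand":1},{"ax":0,"ay":-0.1,"az":0,"x":0,"y":0,"z":0,"hand":1},{"ax":0,"ay":-0.1,"az":0,"x":0,"y":0,"z":0,"hand":1}]' >/dev/null
python3 -m inch '[{"ax":0,"ay":-0.1,"az":0,"x":0,"y":0,"z":0,"hand":1},{"ax":0,"ay":-0.1,"az":0,"x":0,"y":0,"z":0,"hand":1},{"ax":0,"ay":-0.1,"az":0,"x":0,"y":0,"z":0,"hand":1},{"ax":0,"ay":-0.1,"az":0,"x":0,"y":0,"z":0,"hand":1},{"ax":0,"ay":-0.096,"az":0,"x":0,"y":0,"z":0,"hand":1}]' >/dev/null
python3 -m inch '[{"ax":0,"ay":0,"az":0,"x":0,"y":0,"z":0,"hand":1},{"ax":0,"ay":0,"az":0,"x":0,"y":0,"z":0,"hand":1}]' >/dev/null
python3 - <<'E'
from h import *
st(); print(off([.5646,.135,.0716+.1]))
E
```

```text
t 22.9 tcp [ 514.4 -131.6  171.7] xang 66.55 ydown [ 2.e-04  1.e-04 -1.e+00] F [ 0.46  0.21 -2.89] M [ 0.    0.03 -0.01] op 0.273 q6 -1.6
[2.645e+02 2.000e-01 6.010e+01]
```

```bash

python3 -m inch '[{"ax":0,"ay":0,"az":0,"x":37.8,"y":0,"z":8.5,"hand":1},{"ax":0,"ay":0,"az":0,"x":37.8,"y":0,"z":8.5,"hand":1},{"ax":0,"ay":0,"az":0,"x":37.8,"y":0,"z":8.5,"hand":1},{"ax":0,"ay":0,"az":0,"x":37.8,"y":0,"z":8.5,"hand":1},{"ax":0,"ay":0,"az":0,"x":37.8,"y":0,"z":8.5,"hand":1}]' >/dev/null
python3 -m inch '[{"ax":0,"ay":0,"az":0,"x":37.8,"y":0,"z":8.5,"hand":1},{"ax":0,"ay":0,"az":0,"x":37.8,"y":0,"z":8.5,"hand":1},{"ax":0,"ay":0,"az":0,"x":0,"y":0,"z":0,"hand":1},{"ax":0,"ay":0,"az":0,"x":0,"y":0,"z":0,"hand":1},{"ax":0,"ay":0,"az":0,"x":0,"y":0,"z":0,"hand":1}]' >/dev/null
python3 - <<'E'
from h import *
st(); print(off([.5646,.135,.0716]))
c=cam("wrist"); cv2.imwrite("pics/c8.png",cv2.resize(c["img"][100:340,130:390,::-1],None,fx=2,fy=2,interpolation=cv2.INTER_CUBIC))
E
```

```text
t 23.73 tcp [564.3 135.1 171.4] xang 66.67 ydown [-5.e-04 -4.e-04 -1.e+00] F [-0.24 -0.54 -3.18] M [-0.05  0.01 -0.01] op 0.272 q6 -1.1
[ 0.1 99.8 -0.4]
```

View pics/c8.png

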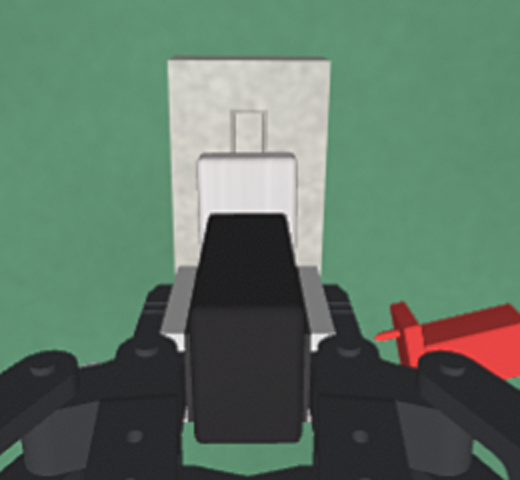

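The bar is centred over the slot, with the bar at crop x 247 and the slot at 249. Lowering now.

```bash

python3 -m inch '[{"ax":0,"ay":0,"az":0,"x":0.3,"y":20,"z":-0.3,"hand":1},{"ax":0,"ay":0,"az":0,"x":0,"y":20,"z":0,"hand":1},{"ax":0,"ay":0,"az":0,"x":0,"y":20,"z":0,"hand":1},{"ax":0,"ay":0,"az":0,"x":0,"y":15,"z":0,"hand":1},{"ax":0,"ay":0,"az":0,"x":0,"y":5,"z":0,"hand":1}]' >/dev/null
python3 -m inch '[{"ax":0,"ay":0,"az":0,"x":0,"y":2,"z":0,"hand":1},{"ax":0,"ay":0,"az":0,"x":0,"y":2,"z":0,"hand":1},{"ax":0,"ay":0,"az":0,"x":0,"y":2,"z":0,"hand":1},{"ax":0,"ay":0,"az":0,"x":0,"y":0,"z":0,"hand":1},{"ax":0,"ay":0,"az":0,"x":0,"y":0,"z":0,"hand":1}]' >/dev/null
python3 -c "from h import *; st()"
for i in 1 2 3; do python3 -m inch '[{"ax":0,"ay":0,"az":0,"x":0,"y":1,"z":0,"hand":1},{"ax":0,"ay":0,"az":0,"x":0,"y":1,"z":0,"hand":1},{"ax":0,"ay":0,"az":0,"x":0,"y":1,"z":0,"hand":1},{"ax":0,"ay":0,"az":0,"x":0,"y":0,"z":0,"hand":1},{"ax":0,"ay":0,"az":0,"x":0,"y":0,"z":0,"hand":1}]' >/dev/null;python3 -c "from h import *; st()"; done
```

```text
t 24.62 tcp [565.5 135.1  86.6] xang 66.68 ydown [ 1.7e-03  1.0e-04 -1.0e+00] F [-0.39  0.21 -2.67] M [-0.05  0.03  0.  ] op 0.273 q6 -1.1
t 25.03 tcp [564.7 135.2  82.5] xang 66.7 ydown [-2.e-04 -0.e+00 -1.e+00] F [ 0.41  0.08 -2.64] M [0.05 0.02 0.03] op 0.275 q6 -1.1
t 25.45 tcp [564.7 135.1  79.5] xang 66.7 ydown [-3.e-04 -0.e+00 -1.e+00] F [ 0.01 -0.56 -1.98] M [-0.05  0.   -0.04] op 0.271 q6 -1.1
t 25.87 tcp [564.7 135.1  76.5] xang 66.7 ydown [-3.e-04 -0.e+00 -1.e+00] F [-0.31  0.77 -3.85] M [ 0.01 -0.01 -0.  ] op 0.273 q6 -1.1
```

```bash

for i in 1 2 3 4 5; do python3 -m inch '[{"ax":0,"ay":0,"az":0,"x":0,"y":0.5,"z":0,"hand":1},{"ax":0,"ay":0,"az":0,"x":0,"y":0.5,"z":0,"hand":1},{"ax":0,"ay":0,"az":0,"x":0,"y":0,"z":0,"hand":1},{"ax":0,"ay":0,"az":0,"x":0,"y":0,"z":0,"hand":1}]' >/dev/null;python3 -c "from h import *; st()"; done
```

```text
t 26.2 tcp [564.8 135.1  75.6] xang 66.69 ydown [-1.e-04 -0.e+00 -1.e+00] F [ 0.1   0.37 -3.15] M [-0.03  0.    0.  ] op 0.272 q6 -1.1
t 26.53 tcp [564.8 135.1  74.6] xang 66.69 ydown [-2.e-04 -0.e+00 -1.e+00] F [-0.5   0.38 -2.44] M [-0.01 -0.09  0.02] op 0.276 q6 -1.1
t 26.87 tcp [564.8 135.1  73.6] xang 66.69 ydown [-1.e-04 -0.e+00 -1.e+00] F [-1.47 -0.01 -2.56] M [0.03 0.02 0.03] op 0.273 q6 -1.1
t 27.2 tcp [564.8 135.1  72.5] xang 66.69 ydown [-1.e-04 -0.e+00 -1.e+00] F [-0.09 -0.59 -3.64] M [ 0.02 -0.    0.01] op 0.272 q6 -1.1
t 27.53 tcp [564.9 135.1  71.6] xang 66.69 ydown [ 0. -0. -1.] F [ 0.06 -0.21 -3.33] M [ 0.02 -0.03  0.02] op 0.27 q6 -1.1
```

```bash

for i in 1 2 3 4; do python3 -m inch '[{"ax":0,"ay":0,"az":0,"x":0,"y":0.5,"z":0,"hand":1},{"ax":0,"ay":0,"az":0,"x":0,"y":0,"z":0,"hand":1},{"ax":0,"ay":0,"az":0,"x":0,"y":0,"z":0,"hand":1}]' >/dev/null;python3 -c "from h import *; st()"; done
```

```text
t 27.78 tcp [564.9 135.1  71.6] xang 66.7 ydown [-1.e-04 -1.e-04 -1.e+00] F [-2.42  0.19  1.05] M [-0.16  0.32 -0.01] op 0.275 q6 -1.1
t 28.03 tcp [564.9 135.1  71.6] xang 66.7 ydown [-3.e-04 -1.e-04 -1.e+00] F [-3.69  0.13  5.7 ] M [-0.16  0.66 -0.04] op 0.272 q6 -1.1
t 28.28 tcp [564.9 135.1  71.6] xang 66.71 ydown [-5.e-04 -2.e-04 -1.e+00] F [-5.02 -0.18  8.11] M [-0.21  0.85  0.  ] op 0.275 q6 -1.1
t 28.53 tcp [564.9 135.2  71.5] xang 66.71 ydown [-8.e-04 -3.e-04 -1.e+00] F [-6.58 -1.28 10.05] M [-0.2   1.03 -0.11] op 0.278 q6 -1.1
```

It is seated at TCP z 71.6, the same height as at the grasp. I ease off, open and retreat.

```bash

python3 -m inch '[{"ax":0,"ay":0,"az":0,"x":0,"y":-0.8,"z":0,"hand":1},{"ax":0,"ay":0,"az":0,"x":0,"y":-0.8,"z":0,"hand":1},{"ax":0,"ay":0,"az":0,"x":0,"y":0,"z":0,"hand":1},{"ax":0,"ay":0,"az":0,"x":0,"y":0,"z":0,"hand":1}]' 20 >/dev/null;python3 -c "from h import *; st()"
python3 -m inch '[{"ax":0,"ay":0,"az":0,"x":0,"y":0,"z":0,"hand":0.3},{"ax":0,"ay":0,"az":0,"x":0,"y":0,"z":0,"hand":0},{"ax":0,"ay":0,"az":0,"x":0,"y":0,"z":0,"hand":-0.5},{"ax":0,"ay":0,"az":0,"x":0,"y":0,"z":0,"hand":-1},{"ax":0,"ay":0,"az":0,"x":0,"y":0,"z":0,"hand":-1}]' >/dev/null
python3 -m inch '[{"ax":0,"ay":0,"az":0,"x":0,"y":0,"z":0,"hand":-1},{"ax":0,"ay":0,"az":0,"x":0,"y":0,"z":0,"hand":-1},{"ax":0,"ay":0,"az":0,"x":0,"y":0,"z":0,"hand":-1},{"ax":0,"ay":0,"az":0,"x":0,"y":0,"z":0,"hand":-1}]' >/dev/null;python3 -c "from h import *; st()"
```

```text
t 28.87 tcp [565.  135.1  71.6] xang 66.69 ydown [ 1.e-04  0.e+00 -1.e+00] F [-3.01 -0.15  4.06] M [-0.12  0.55 -0.05] op 0.274 q6 -1.1
t 29.62 tcp [564.9 135.1  71.2] xang 66.69 ydown [ 1.e-04 -0.e+00 -1.e+00] F [0.13 0.1  0.84] M [ 0.04 -0.01 -0.04] op 0.998 q6 -1.1
```

```bash

python3 -m inch '[{"ax":0,"ay":0,"az":0,"x":0,"y":-10,"z":0,"hand":-1},{"ax":0,"ay":0,"az":0,"x":0,"y":-20,"z":0,"hand":-1},{"ax":0,"ay":0,"az":0,"x":0,"y":-30,"z":0,"hand":-1},{"ax":0,"ay":0,"az":0,"x":0,"y":-30,"z":0,"hand":-1},{"ax":0,"ay":0,"az":0,"x":0,"y":-30,"z":0,"hand":-1}]' >/dev/null
python3 -m inch '[{"ax":0,"ay":0,"az":0,"x":-38,"y":0,"z":-8,"hand":-1},{"ax":0,"ay":0,"az":0,"x":-38,"y":0,"z":-8,"hand":-1},{"ax":0,"ay":0,"az":0,"x":-38,"y":0,"z":-8,"hand":-1},{"ax":0,"ay":0,"az":0,"x":-38,"y":0,"z":-8,"hand":-1},{"ax":0,"ay":0,"az":0,"x":0,"y":0,"z":0,"hand":-1}]' >/dev/null
python3 -m inch '[{"ax":0,"ay":0,"az":0,"x":0,"y":0,"z":0,"hand":-1},{"ax":0,"ay":0,"az":0,"x":0,"y":0,"z":0,"hand":-1},{"ax":0,"ay":0,"az":0,"x":0,"y":0,"z":0,"hand":-1}]' >/dev/null
python3 - <<'E'
from h import *
st(); c=cam("wrist"); np.save("w9.npy",c,allow_pickle=True); t=cam("scene")
print(proj(c,[[.565,.135,.1],[.514,-.132,.078]]))
u,v=proj(t,[[.54,0.0,.06]])[0].astype(int); 
a=cv2.resize(c["img"][60:330,:,::-1],(800,422),interpolation=cv2.INTER_CUBIC); save(c,"w9.png"); save(t,"s9.png"); cv2.imwrite("pics/c9.png",a)
E
```

```text
t 30.7 tcp [534.3 -16.2 191.6] xang 66.76 ydown [ 5.e-04  3.e-04 -1.e+00] F [-0.2   0.33 -0.03] M [-0.02  0.04 -0.04] op 1.005 q6 -1.39
[[444.49050621 162.84363635]
 [130.13039614 220.62684662]]
```

View pics/c9.png

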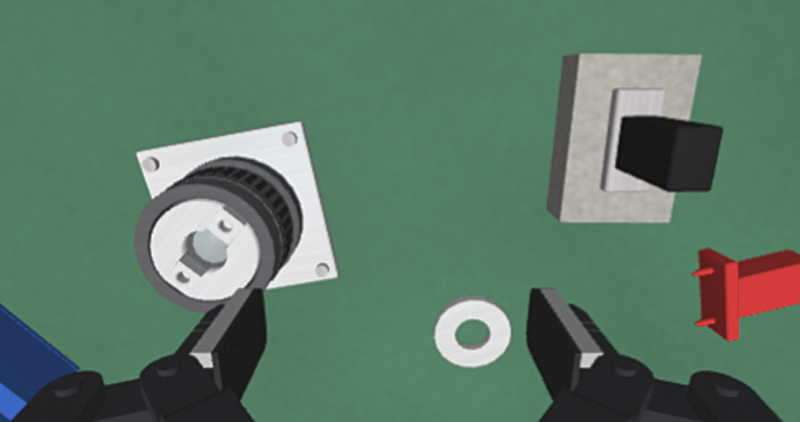

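The spanner stands in the slot with its bar flat on the stand. The ring's holes are now at crop (226,225) and (183,277), so I compute the angle turned and check the bystanders.

```bash
python3 - <<'E'
from h import *
c=np.load("w9.npy",allow_pickle=True).item()
P=onplane(c,[[226/1.5625,60+225/1.563],[183/1.5625,60+277/1.563]],.078); d=P[1]-P[0]; a=np.degrees(np.arctan2(d[1],d[0])); print(P.mean(0),np.linalg.norm(d),a,"turned rad",np.radians(-14.5-a))
P=onplane(c,[474/1.5625,60+331/1.563],.007);print("sparering",P)
t0=np.load("top0.npy",allow_pickle=True).item()["img"].astype(int); t1=cam("top")["img"].astype(int); d=np.abs(t0-t1).max(2)
for n,(x,y) in dict(flask=(136,198),spare=(257,164),bin=(376,201),stand=(210,197)).items(): print(n,(d[y-18:y+18,x-18:x+18]>50).sum())
E
```

```text
[ 0.51441593 -0.13172379  0.078     ] 0.04454896274237011 -65.06322034500688 turned rad 0.8824946754317533
sparering [[ 0.67483689 -0.0082373   0.007     ]]
flask 0
spare 120
bin 0
stand 0
```

The wrist picture gives a ring turn of about 0.88 rad, which leaves some doubt because the start value isn't known. I'll measure again from straight above, as at the start. The "spare" pixel difference in the top view may just be the arm covering it.

```bash

python3 -m inch '[{"ax":0,"ay":0,"az":0,"x":-38,"y":6,"z":-8,"hand":-1},{"ax":0,"ay":0,"az":0,"x":-38,"y":6,"z":-8,"hand":-1},{"ax":0,"ay":0,"az":0,"x":-35,"y":7,"z":-11,"hand":-1},{"ax":0,"ay":0,"az":0,"x":0,"y":0,"z":0,"hand":-1},{"ax":0,"ay":0,"az":0,"x":0,"y":0,"z":0,"hand":-1}]' >/dev/null
python3 - <<'E'
from h import *
for i in range(4): c=cam("wrist")
st(); np.save("w10.npy",c,allow_pickle=True)
u,v=proj(c,[[.514,-.132,.078]])[0].astype(int)
a=c["img"][v-45:v+45,u-45:u+45,::-1]; print(u-45,v-45)
b=np.load("w3.npy",allow_pickle=True).item()["img"][155:245,206:296,::-1]
f=lambda z:cv2.resize(z,(400,400),interpolation=cv2.INTER_CUBIC)
cv2.imwrite("pics/c10.png",np.hstack([f(b),f(a)]))
E
```

```text
t 31.47 tcp [ 515.4 -128.4  172.5] xang 66.81 ydown [ 3.e-04  1.e-04 -1.e+00] F [-0.5   0.56  0.73] M [ 0.02 -0.03 -0.03] op 1.0 q6 -1.6
204 154
```

View pics/c10.png

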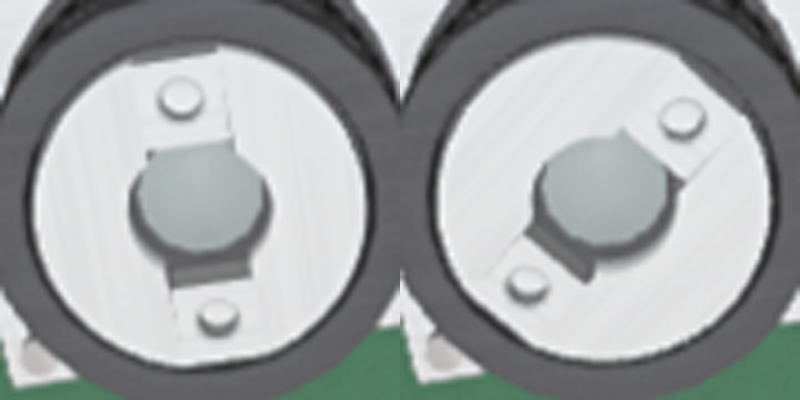

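```bash
python3 - <<'E'
from h import *
k=400/90
for f,o,h in (("w3",(206,155),[[181,99],[217,318]]),("w10",(204,154),[[283,119],[129,286]])):
    c=np.load(f+".npy",allow_pickle=True).item(); P=onplane(c,np.array(h)/k-.39+o,.078); d=P[1]-P[0]; print(f,P.mean(0).round(4),np.linalg.norm(d).round(4),np.degrees(np.arctan2(d[1],d[0])).round(2))
E
```

```text
w3 [ 0.514  -0.1319  0.078 ] 0.0439 -14.51
w10 [ 0.514  -0.1318  0.078 ] 0.0438 -64.54
```

The turn measures 50.0° = 0.873 rad, which gives a ring value anywhere from 0.92 to 1.12. The torque rise points to the stop, but the angle doesn't prove it. There are 40 s left, so I'll take the spanner again and feel for the stop a second time.

```bash

python3 -m inch '[{"ax":0,"ay":0,"az":0,"x":37.4,"y":0,"z":8.3,"hand":-1},{"ax":0,"ay":0,"az":0,"x":37.4,"y":0,"z":8.3,"hand":-1},{"ax":0,"ay":0,"az":0,"x":37.4,"y":0,"z":8.3,"hand":-1},{"ax":0,"ay":0,"az":0,"x":37.4,"y":0,"z":8.3,"hand":-1},{"ax":0,"ay":0,"az":0,"x":37.4,"y":0,"z":8.3,"hand":-1}]' >/dev/null
python3 -m inch '[{"ax":0,"ay":0,"az":0,"x":37.4,"y":0,"z":8.3,"hand":-1},{"ax":0,"ay":0,"az":0,"x":37.4,"y":0,"z":8.3,"hand":-1},{"ax":0,"ay":0,"az":0,"x":0,"y":0,"z":0,"hand":-1},{"ax":0,"ay":0,"az":0,"x":0,"y":0,"z":0,"hand":-1},{"ax":0,"ay":0,"az":0,"x":0,"y":0,"z":0,"hand":-1}]' >/dev/null
python3 -c "from h import *; st(); print(off([.5649,.1351,.0714]))"
```

```text
t 32.3 tcp [564.8 134.6 172.2] xang 66.83 ydown [-2.e-04 -5.e-04 -1.e+00] F [ 0.09 -0.24  0.41] M [-0.03  0.03  0.04] op 1.001 q6 -1.11
[6.000e-01 1.008e+02 1.000e-01]
```

```bash

python3 -m inch '[{"ax":0,"ay":0,"az":0,"x":0.5,"y":25,"z":0,"hand":-1},{"ax":0,"ay":0,"az":0,"x":0,"y":25,"z":0,"hand":-1},{"ax":0,"ay":0,"az":0,"x":0,"y":25,"z":0,"hand":-1},{"ax":0,"ay":0,"az":0,"x":0,"y":16,"z":0,"hand":-1},{"ax":0,"ay":0,"az":0,"x":0,"y":10,"z":0,"hand":-1}]' >/dev/null
python3 -m inch '[{"ax":0,"ay":0,"az":0,"x":0,"y":0,"z":0,"hand":-1},{"ax":0,"ay":0,"az":0,"x":0,"y":0,"z":0,"hand":0},{"ax":0,"ay":0,"az":0,"x":0,"y":0,"z":0,"hand":0.3},{"ax":0,"ay":0,"az":0,"x":0,"y":0,"z":0,"hand":0.6},{"ax":0,"ay":0,"az":0,"x":0,"y":0,"z":0,"hand":1}]' 60 >/dev/null
python3 -m inch '[{"ax":0,"ay":0,"az":0,"x":0,"y":0,"z":0,"hand":1},{"ax":0,"ay":0,"az":0,"x":0,"y":0,"z":0,"hand":1},{"ax":0,"ay":0,"az":0,"x":0,"y":0,"z":0,"hand":1},{"ax":0,"ay":0,"az":0,"x":0,"y":0,"z":0,"hand":1},{"ax":0,"ay":0,"az":0,"x":0,"y":0,"z":0,"hand":1}]' 100 >/dev/null
python3 -c "from h import *; st()"
python3 -m inch '[{"ax":0,"ay":0,"az":0,"x":0,"y":-4,"z":0,"hand":1},{"ax":0,"ay":0,"az":0,"x":0,"y":-16,"z":0,"hand":1},{"ax":0,"ay":0,"az":0,"x":0,"y":-25,"z":0,"hand":1},{"ax":0,"ay":0,"az":0,"x":0,"y":-30,"z":0,"hand":1},{"ax":0,"ay":0,"az":0,"x":0,"y":-25,"z":0,"hand":1}]' >/dev/null
python3 -m inch '[{"ax":0,"ay":0,"az":0,"x":0,"y":0,"z":0,"hand":1},{"ax":0,"ay":0,"az":0,"x":0,"y":0,"z":0,"hand":1}]' >/dev/null
python3 -c "from h import *; st(); print(off([.5142,-.1317,.139]))"
```

```text
t 33.55 tcp [566.3 134.3  72.5] xang 66.7 ydown [ 2.e-03  1.e-04 -1.e+00] F [ 0.16 -0.03  5.33] M [-0.05  0.1  -0.01] op 0.27 q6 -1.11
t 34.13 tcp [565.6 134.1 171.6] xang 66.7 ydown [ 0.0015  0.     -1.    ] F [-0.02 -0.4  -3.65] M [ 0.04  0.04 -0.02] op 0.266 q6 -1.11
[-264.5   32.5  -57.9]
```

```bash

python3 -m inch '[{"ax":0,"ay":0,"az":0,"x":-37.9,"y":0,"z":-8.4,"hand":1},{"ax":0,"ay":0,"az":0,"x":-37.9,"y":0,"z":-8.4,"hand":1},{"ax":0,"ay":0,"az":0,"x":-37.9,"y":0,"z":-8.4,"hand":1},{"ax":0,"ay":0,"az":0,"x":-37.9,"y":0,"z":-8.4,"hand":1},{"ax":0,"ay":0,"az":0,"x":-37.9,"y":0,"z":-8.4,"hand":1}]' >/dev/null
python3 -m inch '[{"ax":0,"ay":0,"az":0,"x":-37.9,"y":0,"z":-8.4,"hand":1},{"ax":0,"ay":0,"az":0,"x":-37.6,"y":0,"z":-8.1,"hand":1},{"ax":0,"ay":0.12,"az":0,"x":0,"y":0,"z":0,"hand":1},{"ax":0,"ay":0.12,"az":0,"x":0,"y":0,"z":0,"hand":1},{"ax":0,"ay":0.12,"az":0,"x":0,"y":0,"z":0,"hand":1}]' >/dev/null
python3 -m inch '[{"ax":0,"ay":0.12,"az":0,"x":0,"y":0,"z":0,"hand":1},{"ax":0,"ay":0.12,"az":0,"x":0,"y":0,"z":0,"hand":1},{"ax":0,"ay":0.12,"az":0,"x":0,"y":10,"z":0,"hand":1},{"ax":0,"ay":0,"az":0,"x":0,"y":15,"z":0,"hand":1},{"ax":0,"ay":0,"az":0,"x":0,"y":5,"z":0,"hand":1}]' >/dev/null
python3 -m inch '[{"ax":0,"ay":0,"az":0,"x":0,"y":0,"z":0,"hand":1},{"ax":0,"ay":0,"az":0,"x":0,"y":0,"z":0,"hand":1},{"ax":0,"ay":0,"az":0,"x":0,"y":0,"z":0,"hand":1},{"ax":0,"ay":0,"az":0,"x":0,"y":0,"z":0,"hand":1}]' >/dev/null
python3 -c "from h import *; st(); print(off([.5145,-.1324,.127]))"
```

```text
t 35.72 tcp [ 514.6 -132.6  141.8] xang 25.45 ydown [ 9.e-04 -4.e-04 -1.e+00] F [ 0.01  0.13 -2.54] M [-0.02 -0.06  0.01] op 0.271 q6 -0.89
[-0.  14.8  0.2]
```

```bash

for i in 1 2 3; do python3 -m inch '[{"ax":0,"ay":0,"az":0,"x":0,"y":1.2,"z":0,"hand":1},{"ax":0,"ay":0,"az":0,"x":0,"y":1.2,"z":0,"hand":1},{"ax":0,"ay":0,"az":0,"x":0,"y":1.1,"z":0,"hand":1},{"ax":0,"ay":0,"az":0,"x":0,"y":0,"z":0,"hand":1}]' >/dev/null; python3 -c "from h import *; st()"; done
```

```text
t 36.05 tcp [ 514.1 -132.4  137.6] xang 25.44 ydown [-2.e-04  1.e-04 -1.e+00] F [-0.23 -0.31 -2.66] M [ 0.01 -0.01 -0.  ] op 0.266 q6 -0.89
t 36.38 tcp [ 514.1 -132.3  133.9] xang 25.44 ydown [-6.e-04  3.e-04 -1.e+00] F [-0.56 -0.26 -3.61] M [ 0.    0.05 -0.01] op 0.266 q6 -0.89
t 36.72 tcp [ 514.2 -132.4  130.4] xang 25.44 ydown [-2.e-04  1.e-04 -1.e+00] F [ 0.29 -0.79 -2.3 ] M [-0.02  0.02  0.02] op 0.269 q6 -0.89
```

```bash

python3 -m inch '[{"ax":0,"ay":0,"az":0,"x":0,"y":1,"z":0,"hand":1},{"ax":0,"ay":0,"az":0,"x":0,"y":1,"z":0,"hand":1},{"ax":0,"ay":0,"az":0,"x":0,"y":0.5,"z":0,"hand":1},{"ax":0,"ay":0,"az":0,"x":0,"y":0,"z":0,"hand":1}]' >/dev/null; python3 -c "from h import *; st()"
for i in 1 2 3 4 5; do python3 -m inch '[{"ax":0,"ay":0.015,"az":0,"x":0,"y":0,"z":0,"hand":1},{"ax":0,"ay":0.015,"az":0,"x":0,"y":0,"z":0,"hand":1},{"ax":0,"ay":0,"az":0,"x":0,"y":0,"z":0,"hand":1}]'>/dev/null; python3 -c "from h import *; st()"; done
```

```text
t 37.05 tcp [ 514.4 -132.6  128.2] xang 25.44 ydown [ 3.e-04 -3.e-04 -1.e+00] F [ 0.1  -0.09 -3.3 ] M [-0.05 -0.1   0.02] op 0.269 q6 -0.89
t 37.3 tcp [ 514.3 -132.5  128.3] xang 23.67 ydown [ 2.e-04 -2.e-04 -1.e+00] F [-0.35 -0.51 -3.18] M [-0.16 -0.08  0.01] op 0.271 q6 -0.86
t 37.55 tcp [ 514.3 -132.6  128.3] xang 21.96 ydown [ 2.e-04 -4.e-04 -1.e+00] F [ 0.26 -1.17 -3.64] M [-0.28 -0.1   0.01] op 0.264 q6 -0.83
t 37.8 tcp [ 514.3 -132.6  128.3] xang 20.25 ydown [ 2.e-04 -5.e-04 -1.e+00] F [ 0.07 -1.21 -2.38] M [-0.29 -0.09  0.1 ] op 0.268 q6 -0.8
t 38.05 tcp [ 514.3 -132.6  128.3] xang 18.54 ydown [ 1.e-04 -5.e-04 -1.e+00] F [ 0.44 -2.21 -2.12] M [-0.39 -0.1   0.17] op 0.269 q6 -0.77
t 38.3 tcp [ 514.3 -132.6  128.3] xang 16.82 ydown [-0.e+00 -5.e-04 -1.e+00] F [-0.36 -2.51 -2.06] M [-0.47 -0.03  0.24] op 0.268 q6 -0.74
```

```bash

python3 -m inch '[{"ax":0,"ay":0.015,"az":0,"x":-0.1,"y":0,"z":-0.4,"hand":1},{"ax":0,"ay":0.015,"az":0,"x":0,"y":0,"z":0,"hand":1},{"ax":0,"ay":0,"az":0,"x":0,"y":0,"z":0,"hand":1},{"ax":0,"ay":0,"az":0,"x":0,"y":0,"z":0,"hand":1}]'>/dev/null; python3 -c "from h import *; st()"
for i in 1 2; do python3 -m inch '[{"ax":0,"ay":0.015,"az":0,"x":0,"y":0,"z":0,"hand":1},{"ax":0,"ay":0.015,"az":0,"x":0,"y":0,"z":0,"hand":1},{"ax":0,"ay":0,"az":0,"x":0,"y":0,"z":0,"hand":1},{"ax":0,"ay":0,"az":0,"x":0,"y":0,"z":0,"hand":1}]'>/dev/null; python3 -c "from h import *; st()"; done
```

```text
t 38.63 tcp [ 514.3 -132.8  128.3] xang 15.14 ydown [-1.e-04  1.e-04 -1.e+00] F [ 1.46 -1.22 -1.7 ] M [-0.33 -0.    0.31] op 0.265 q6 -0.71
t 38.97 tcp [ 514.2 -132.8  128.3] xang 13.42 ydown [-1.e-04  0.e+00 -1.e+00] F [-0.28 -0.72 -1.31] M [-0.21  0.08  0.43] op 0.268 q6 -0.68
t 39.3 tcp [ 514.2 -132.8  128.2] xang 11.7 ydown [-3.e-04  1.e-04 -1.e+00] F [ 0.06  0.19 -0.91] M [-0.21  0.07  0.53] op 0.275 q6 -0.65
```

The torque climbs straight through the 0.2 N m friction level to 0.53 N m at about 3.5 N m/rad, without any sliding. This confirms the stop. I unload and put the spanner back.

```bash

python3 -m inch '[{"ax":0,"ay":-0.03,"az":0,"x":0,"y":0,"z":0,"hand":1},{"ax":0,"ay":-0.03,"az":0,"x":0,"y":0,"z":0,"hand":1},{"ax":0,"ay":-0.03,"az":0,"x":0,"y":0,"z":0,"hand":1},{"ax":0,"ay":-0.03,"az":0,"x":0,"y":0,"z":0,"hand":1},{"ax":0,"ay":0,"az":0,"x":0,"y":0,"z":0,"hand":1}]'>/dev/null; python3 -c "from h import *; st()"
for i in 1 2; do python3 -m inch '[{"ax":0,"ay":-0.02,"az":0,"x":0,"y":0,"z":0,"hand":1},{"ax":0,"ay":0,"az":0,"x":0,"y":0,"z":0,"hand":1},{"ax":0,"ay":0,"az":0,"x":0,"y":0,"z":0,"hand":1}]'>/dev/null; python3 -c "from h import *; st()"; done
```

```text
t 39.72 tcp [ 514.4 -132.9  128.2] xang 18.5 ydown [ 4.e-04  3.e-04 -1.e+00] F [ 0.18 -0.94 -2.02] M [-0.28  0.04  0.1 ] op 0.266 q6 -0.77
t 39.97 tcp [ 514.4 -132.9  128.2] xang 19.65 ydown [ 4.e-04  1.e-04 -1.e+00] F [-0.27 -1.43 -2.9 ] M [-0.23 -0.04  0.06] op 0.271 q6 -0.79
t 40.22 tcp [ 514.4 -132.8  128.3] xang 20.84 ydown [ 4.e-04  0.e+00 -1.e+00] F [ 1.36 -0.68 -1.97] M [-0.26 -0.16  0.04] op 0.269 q6 -0.81
```

```bash

python3 -m inch '[{"ax":0,"ay":-0.01,"az":0,"x":0,"y":-1,"z":0,"hand":1},{"ax":0,"ay":0,"az":0,"x":0,"y":-2,"z":0,"hand":1},{"ax":0,"ay":0,"az":0,"x":0,"y":-3,"z":0,"hand":1},{"ax":0,"ay":0,"az":0,"x":0,"y":-5,"z":0,"hand":1},{"ax":0,"ay":0,"az":0,"x":0,"y":-5,"z":0,"hand":1}]' >/dev/null;python3 -c "from h import *; st()"
python3 -m inch '[{"ax":0,"ay":0,"az":0,"x":0,"y":-14,"z":0,"hand":1},{"ax":0,"ay":0,"az":0,"x":0,"y":-14,"z":0,"hand":1},{"ax":0,"ay":-0.12,"az":0,"x":0,"y":0,"z":0,"hand":1},{"ax":0,"ay":-0.12,"az":0,"x":0,"y":0,"z":0,"hand":1},{"ax":0,"ay":-0.12,"az":0,"x":0,"y":0,"z":0,"hand":1}]' >/dev/null
python3 -m inch '[{"ax":0,"ay":-0.12,"az":0,"x":0,"y":0,"z":0,"hand":1},{"ax":0,"ay":-0.12,"az":0,"x":0,"y":0,"z":0,"hand":1},{"ax":0,"ay":-0.12,"az":0,"x":0,"y":0,"z":0,"hand":1},{"ax":0,"ay":-0.07,"az":0,"x":0,"y":0,"z":0,"hand":1},{"ax":0,"ay":0,"az":0,"x":0,"y":0,"z":0,"hand":1}]' >/dev/null
python3 -m inch '[{"ax":0,"ay":0,"az":0,"x":0,"y":0,"z":0,"hand":1},{"ax":0,"ay":0,"az":0,"x":0,"y":0,"z":0,"hand":1}]' >/dev/null
python3 -c "from h import *; st(); print(off([.5653,.1348,.0725]))"
```

```text
t 40.63 tcp [ 513.9 -132.5  144.5] xang 21.42 ydown [-1.2e-03  9.0e-04 -1.0e+00] F [ 0.07  0.59 -3.07] M [0.01 0.03 0.01] op 0.272 q6 -0.82
t 41.63 tcp [ 514.2 -132.8  172.5] xang 66.6 ydown [ 0.e+00  1.e-04 -1.e+00] F [-0.2   0.89 -2.58] M [-0.01 -0.02  0.03] op 0.265 q6 -1.61
[265.9 100.   59.4]
```

```bash

python3 -m inch '[{"ax":0,"ay":0,"az":0,"x":38,"y":0,"z":8.5,"hand":1},{"ax":0,"ay":0,"az":0,"x":38,"y":0,"z":8.5,"hand":1},{"ax":0,"ay":0,"az":0,"x":38,"y":0,"z":8.5,"hand":1},{"ax":0,"ay":0,"az":0,"x":38,"y":0,"z":8.5,"hand":1},{"ax":0,"ay":0,"az":0,"x":38,"y":0,"z":8.5,"hand":1}]' >/dev/null
python3 -m inch '[{"ax":0,"ay":0,"az":0,"x":38,"y":0,"z":8.5,"hand":1},{"ax":0,"ay":0,"az":0,"x":38,"y":0,"z":8.4,"hand":1},{"ax":0,"ay":0,"az":0,"x":0,"y":0,"z":0,"hand":1},{"ax":0,"ay":0,"az":0,"x":0,"y":0,"z":0,"hand":1},{"ax":0,"ay":0,"az":0,"x":0,"y":0,"z":0,"hand":1}]' >/dev/null
python3 -c "from h import *; st(); print(off([.5653,.1348,.0725]))"
python3 -m inch '[{"ax":0,"ay":0,"az":0,"x":0,"y":20,"z":0,"hand":1},{"ax":0,"ay":0,"az":0,"x":0,"y":20,"z":0,"hand":1},{"ax":0,"ay":0,"az":0,"x":0,"y":20,"z":0,"hand":1},{"ax":0,"ay":0,"az":0,"x":0,"y":15,"z":0,"hand":1},{"ax":0,"ay":0,"az":0,"x":0,"y":5,"z":0,"hand":1}]' >/dev/null
python3 -m inch '[{"ax":0,"ay":0,"az":0,"x":0,"y":2,"z":0,"hand":1},{"ax":0,"ay":0,"az":0,"x":0,"y":2,"z":0,"hand":1},{"ax":0,"ay":0,"az":0,"x":0,"y":1,"z":0,"hand":1},{"ax":0,"ay":0,"az":0,"x":0,"y":0,"z":0,"hand":1},{"ax":0,"ay":0,"az":0,"x":0,"y":0,"z":0,"hand":1}]' >/dev/null
python3 -c "from h import *; st()"
```

```text
t 42.47 tcp [564.7 135.1 172. ] xang 66.71 ydown [-7.e-04 -5.e-04 -1.e+00] F [ 0.17  0.08 -2.51] M [-0.03  0.06 -0.01] op 0.271 q6 -1.1
[ 0.  99.5 -0.7]
t 43.3 tcp [565.7 134.9  88.4] xang 66.68 ydown [ 2.e-03  1.e-04 -1.e+00] F [ 0.5   0.16 -3.78] M [ 0.01  0.02 -0.01] op 0.272 q6 -1.1
```

```bash

for i in 1 2 3; do python3 -m inch '[{"ax":0,"ay":0,"az":0,"x":0,"y":1.2,"z":0,"hand":1},{"ax":0,"ay":0,"az":0,"x":0,"y":1.2,"z":0,"hand":1},{"ax":0,"ay":0,"az":0,"x":0,"y":1.2,"z":0,"hand":1},{"ax":0,"ay":0,"az":0,"x":0,"y":0.9,"z":0,"hand":1},{"ax":0,"ay":0,"az":0,"x":0,"y":0,"z":0,"hand":1}]' >/dev/null;python3 -c "from h import *; st()"; done
```

```text
t 43.72 tcp [564.7 135.   82.4] xang 66.7 ydown [-7.e-04 -1.e-04 -1.e+00] F [ 0.18 -0.39 -2.51] M [-0.08 -0.    0.01] op 0.266 q6 -1.1
t 44.13 tcp [564.8 134.9  77.9] xang 66.69 ydown [-6.e-04 -0.e+00 -1.e+00] F [-0.74  0.07 -3.3 ] M [ 0.   -0.02  0.03] op 0.272 q6 -1.1
t 44.55 tcp [564.8 134.9  73.4] xang 66.69 ydown [-6.e-04 -0.e+00 -1.e+00] F [ 0.15 -0.82 -2.88] M [ 0.03 -0.04  0.04] op 0.266 q6 -1.1
```

```bash

for i in 1 2 3; do python3 -m inch '[{"ax":0,"ay":0,"az":0,"x":0,"y":0.5,"z":0,"hand":1},{"ax":0,"ay":0,"az":0,"x":0,"y":0,"z":0,"hand":1},{"ax":0,"ay":0,"az":0,"x":0,"y":0,"z":0,"hand":1}]' >/dev/null;python3 -c "from h import *; st()"; done
```

```text
t 44.8 tcp [565.  134.9  73.2] xang 66.69 ydown [-0. -0. -1.] F [-0.58  0.25 -2.38] M [-0.    0.    0.04] op 0.269 q6 -1.1
t 45.05 tcp [565.  134.9  72.7] xang 66.69 ydown [-0. -0. -1.] F [-0.74 -0.46 -3.85] M [ 0.03  0.03 -0.04] op 0.267 q6 -1.1
t 45.3 tcp [565.1 135.   72.5] xang 66.69 ydown [ 1.e-04  0.e+00 -1.e+00] F [-1.2   0.01 -0.48] M [-0.03  0.19  0.01] op 0.269 q6 -1.1
```

Touching down at 72.5, the same height as at this grasp. I release and retreat.

```bash

python3 -m inch '[{"ax":0,"ay":0,"az":0,"x":0,"y":0,"z":0,"hand":0.3},{"ax":0,"ay":0,"az":0,"x":0,"y":0,"z":0,"hand":0},{"ax":0,"ay":0,"az":0,"x":0,"y":0,"z":0,"hand":-0.5},{"ax":0,"ay":0,"az":0,"x":0,"y":0,"z":0,"hand":-1},{"ax":0,"ay":0,"az":0,"x":0,"y":0,"z":0,"hand":-1}]' 20 >/dev/null
python3 -m inch '[{"ax":0,"ay":0,"az":0,"x":0,"y":0,"z":0,"hand":-1},{"ax":0,"ay":0,"az":0,"x":0,"y":0,"z":0,"hand":-1},{"ax":0,"ay":0,"az":0,"x":0,"y":0,"z":0,"hand":-1},{"ax":0,"ay":0,"az":0,"x":0,"y":0,"z":0,"hand":-1}]' >/dev/null;python3 -c "from h import *; st()"
python3 -m inch '[{"ax":0,"ay":0,"az":0,"x":0,"y":-10,"z":0,"hand":-1},{"ax":0,"ay":0,"az":0,"x":0,"y":-20,"z":0,"hand":-1},{"ax":0,"ay":0,"az":0,"x":0,"y":-30,"z":0,"hand":-1},{"ax":0,"ay":0,"az":0,"x":0,"y":-30,"z":0,"hand":-1},{"ax":0,"ay":0,"az":0,"x":0,"y":-30,"z":0,"hand":-1}]' >/dev/null
python3 -m inch '[{"ax":0,"ay":0,"az":0,"x":-38,"y":0,"z":-8,"hand":-1},{"ax":0,"ay":0,"az":0,"x":-38,"y":0,"z":-8,"hand":-1},{"ax":0,"ay":0,"az":0,"x":-38,"y":0,"z":-8,"hand":-1},{"ax":0,"ay":0,"az":0,"x":-38,"y":0,"z":-8,"hand":-1},{"ax":0,"ay":0,"az":0,"x":0,"y":0,"z":0,"hand":-1}]' >/dev/null
python3 -m inch '[{"ax":0,"ay":0,"az":0,"x":0,"y":0,"z":0,"hand":-1},{"ax":0,"ay":0,"az":0,"x":0,"y":0,"z":0,"hand":-1},{"ax":0,"ay":0,"az":0,"x":0,"y":0,"z":0,"hand":-1}]' >/dev/null
python3 - <<'E'
from h import *
st(); c=cam("wrist"); np.save("w11.npy",c,allow_pickle=True)
cv2.imwrite("pics/c11.png",cv2.resize(c["img"][60:330,:,::-1],(800,422),interpolation=cv2.INTER_CUBIC))
E
```

```text
t 46.05 tcp [565.  134.9  72.2] xang 66.69 ydown [ 0. -0. -1.] F [-0.74 -0.54 -0.43] M [-0.03 -0.02 -0.02] op 0.995 q6 -1.1
t 47.13 tcp [534.4 -16.3 192.6] xang 66.76 ydown [ 4.e-04  3.e-04 -1.e+00] F [ 0.1  -0.53  0.4 ] M [ 0.04  0.01 -0.02] op 1.0 q6 -1.39
```

View pics/c11.png

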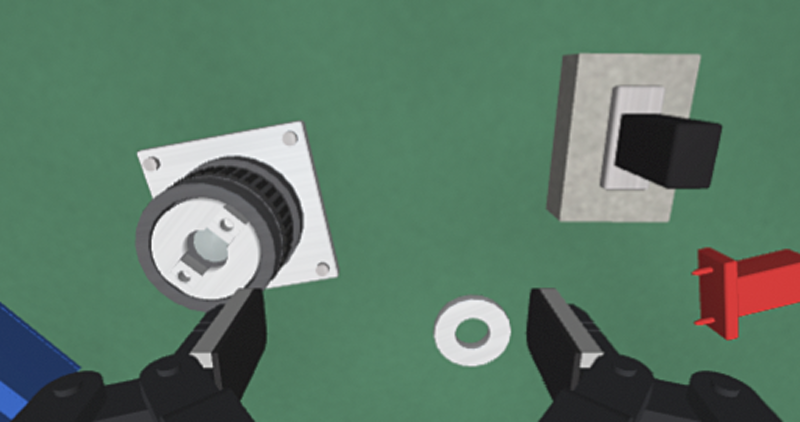

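The view matches the one from before the second feel. The holes are at (226,225) and (184,277), so the ring did not move at 0.53 N m. The spanner is seated in its slot at about (640,135), upright, and nothing touches the robot. Handing in.

```bash
python3 -c "
from plant import sign_off; print(sign_off())"
```

```text
the job is handed in; nothing more can be done
None
```

The ring is turned clockwise to its stop. The spanner stands released in its grey stand, and I handed the job in at about 47 s.

**Insertion:** The pins went into the holes with no contact on the face. They bottomed gently at tip height 70 mm, the 8 mm hole floor, with a push of about 3 N, before any turning.

**Turn:** The ring slid at about 0.2 N m, and then the torque rose to 0.46 N m at roughly 4 N m/rad.

**Disagreement:** From the pictures the ring turned 0.873 rad. With the unknown start value, that puts it anywhere between 0.92 and 1.12, so the angle alone does not prove it reached 1.04. The torque also rose about as steeply as the grip's own twist. I saw no separate 4 N m/rad give of the stop.

**Second check:** I took the spanner again, re-inserted it and turned to 0.53 N m. The torque passed the friction level with no sliding, and the final picture shows the holes where they were. I therefore take the ring to be at its stop.

**Final state:** The spanner's bar is flat on the stand. At both set-downs the touchdown height was the same as at the grasp before it (71.6 and 72.5 mm). The gripper is open and clear, with no force on it. The top view after the first set-down showed no change at the flask and bin. It did show a pixel difference at the spare ring. By ray casting the spare ring lay about 5 mm from its first rough estimate, and the robot never went near it.

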